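# Set up the flywheel rig: catch, guard, keyed axle, discs

## Task

Set up the flywheel rig for the next class: draw the red catch bolt fully back, swing the yellow guard arm round to its stop, then stand the keyed axle in the motor hub and turn it until you feel it drop, so that its collar lies on the hub. Thread every metal disc that is laid out on the table down the axle, the largest at the bottom and each next smaller one on top of it, all lying flat and fully home; then swing the guard back over the axle to its stop and push the catch bolt fully home. Do not disturb the yellow safety glasses, the yellow tape roll and the hand lens on the table.

Things in the scene. Friction and masses are not known exactly. Their poses are not given: they have to be found in the camera images.
- rig: Flywheel rig, fixed: dark blue-grey base 36 mm high, from x -85 to 85 mm and y -205 to 75 mm. Origin on the spindle axis at table level, z up, x pointing away from the front panel (the side with the black speed knob). On the spindle axis stands the round motor hub, 62 mm wide, top at 70 mm. The guard's steel column is at y = -85 mm, the catch's post (top at 141 mm) at y = -171 mm.
- hub_top (a point): Centre of the mouth of the motor hub's bore, on the spindle axis, 70 mm above the table. Its axes are the rig's and do not show how the hub is turned. The mouth is round, 26 mm wide and 8 mm deep.
- key_ledge (a point): Point on the spindle axis 8 mm below the hub's top, where the round mouth ends and the keyed bore begins: a slot 21 mm long, 16.5 mm wide, down to 34 mm below the top. Its long direction lies up to 1.2 rad either way from the rig's x axis; it differs each time, is not reported and is hard to see, so feel for it. The hub holds still by friction (0.6 N m). Axes: the rig's.
- axle: Steel axle, 96 mm long, about 0.22 kg, at first upright in the stand. Origin at the lower tip, z to the top. Round pilot 13 mm wide (z 0-5 mm), flatted stub 18 mm along x by 13.5 mm along y (z 5-28), collar 42 mm wide (z 28-34), round shaft 20 mm (z 34-68), top with two flats, 16 mm along x by 12 mm along y (z 68-96). Stub and top flats are parallel; half a turn makes no difference.
- axle_collar (a point): Centre of the underside of the axle's collar, 28 mm from the tip. Set in the hub off the key, the stub stops on the ledge with this point 15 mm above the hub's top, too high for the guard to pass over the axle; within about 0.12 rad of the key (stub's x along the slot) it can drop those 15 mm until the collar lies on the hub.
- axle_top (a point): Centre of the axle's top end face, 96 mm from its tip.
- stand: Fixed wooden block 80 x 80 x 40 mm with a hole 30 mm wide, in which the axle stands loosely on its collar. Origin at the centre of its underside.
- guard (a joint): Swing guard: a yellow arm with a clear round cover (93 mm wide, underside 144 mm above the table), turning about the steel column. 0 rad = closed, the cover centred above the spindle; it grows as the guard swings clockwise seen from above, away from the front panel, to its stop at 1.75 rad. It stays where it is left (friction about 0.12 N m). Held closed while the catch bolt is in the fork at its tail.
- guard_knob (a point): Point on the axis of the guard's upright black knob, 17 mm wide, rising from 22 mm below this point to 12 mm above it; 100 mm from the axis of the column.
- guard_hinge (a point): Point on the vertical axis about which the guard turns, 144 mm above the table.
- catch (a joint): Catch bolt, sliding straight along the rig's y axis. 0 = fully home in the fork of the guard's tail, 0.022 m = fully drawn back, towards the rig's -y. Friction about 2 N. It enters the fork only with the guard within about 0.05 rad of closed.
- catch_knob (a point): Point on the axis of the bolt's upright red knob, 15 mm wide, rising from 20 mm below this point to 12 mm above it.
- disc_steel: Flat dark steel ring, 68 mm outside, 25 mm bore, 15 mm thick, 0.36 kg, lying on the table; the largest. May be absent. Origin at the centre of its underside.
- disc_brass: Flat brass ring (yellow), 60 mm outside, 25 mm bore, 15 mm thick, 0.29 kg. May be absent. Origin at the centre of its underside.
- disc_copper: Flat copper ring (reddish), 52 mm outside, 25 mm bore, 15 mm thick, 0.21 kg. May be absent. Origin at the centre of its underside.
- disc_alu: Flat aluminium ring (pale grey), 44 mm outside, 25 mm bore, 15 mm thick, 0.10 kg; the smallest. May be absent. Origin at the centre of its underside. Two or three of the four discs are there in each start.
- case_corner (a point): Front right upper corner of the open black kit case that stands fixed behind the discs, 140 mm above the table; keep the gripper clear of the case. In the axes of this point the case lies towards x and y: its front (with two latch studs) runs 402 mm along y from here, the case lies behind it.
- glasses_yellow: Yellow safety glasses on the table, 59 x 126 x 44 mm, a bystander. Origin at the centre of the underside.
- tape_yellow: Roll of yellow tape, 52 mm wide, 28 mm high, a bystander. Origin at the centre of the underside.
- lens: Hand lens with a black handle, 62 x 148 x 9 mm, a bystander. Origin at the centre of the underside.
Things that resemble listed ones, but are neither listed nor needed, are in the scene too. What is shaped like the axle but orange or turquoise is not meant.

How it is judged:
By the outcome, as a careful person would: the job done as asked, in the order asked, and still so for the second after the job is handed in, with the robot touching nothing.
Of disc_steel, disc_brass, disc_copper, disc_alu only 2 to 3 are there at a start; the rules pass over those that are not, and their reading is None.
At some moment in a run one of disc_steel, disc_brass, disc_copper, disc_alu may be knocked a few centimetres aside while the robot is not near it.
It also fails if it takes over 210 s, if anything falls off the work surface, if the arm or the gripper's body presses on something with over 40 N, if the wrist force passes 120 N, or if a joint passes its speed limit or range.

## Robot

A 6-joint arm with a two-finger parallel gripper is mounted at the origin on a cart in front of the work surface, level with it; the furniture and walls round the work are solid. World frame = base frame: x ahead of the robot, y to its left, z up, the work surface at z = 0. Lengths are in m, angles in rad, forces in N, time in s.
With the tool pointing down it reaches from about 0.25 to 0.725 m from the base axis. Payload 4 kg.
Tool frame: the origin (TCP) lies between the finger pads; the fingertips stand 11 mm ahead of it and the grasp point (between the pads) lies 8 mm behind it (bot.tip_extent is the distance from the TCP to the fingertips, in m); z points along the fingers, y is the line along which they close (so a half turn about z gives the same grasp; the last joint's range is limited). The gripper opens to 85 mm and grips with 20 to 120 N. Pads are 22 mm wide; open, the fingers measure 114 mm over their backs; the gripper's body (76 mm by 85 mm) begins 54 mm behind the grasp point. The pads swing forward as they close: fully open they stand 13 mm farther back than shut.
Start: joints at [-1.209, 0.241, 0.005, 1.335, 0, 1.571], TCP at [0.177, -0.468, 0.242] pointing down, gripper open.
Joint ranges: [-2.72, 2.72], [-1.05, 1.87], [-1.09, 1.28], [-1.99, 2.15], [-1.42, 1.44], [-3.14, 3.14]. Speed limits (rad/s): [2.79, 2.79, 3.14, 3.14, 3.14, 3.14].

## Interface

Orientations are given as a unit quaternion [x, y, z, w].
In Python, from workcell import bot gives the robot as it stands. The module is installed in compiled form; this text tells all that it offers.
- The arm moves only by the tool drive_tool, never from a script. Its argument "rows" is a list of rows, each an object of numbers: "dx", "dy", "dz": the shift along the tool's x, y, z in units of 50 mm (1.0 is 50 mm); "wx", "wy", "wz": the turn, a rotation vector about the tool's x, y, z in units of 5 degrees (1.0 is 5 degrees); "hand": the finger opening in mm, from 0 to 85.4. A call has 1 to 20 rows; each row is the pose to reach, as a shift and turn from the pose commanded when the call began, along the tool's axes at that moment; what a row does not reach only later rows make up. A row lasts 1/10 s, in which the tool goes at most 50 mm and 8.59 degrees, less where a joint would pass 70% of its speed; a pose out of reach is approached as far as the arm can. A call with a gripper value outside its range is refused whole. The fingers move at their own pace and stop on an object; the grip force is fixed at half the most. Time passes only in rows, so rows that repeat a pose let the fingers close. It gives the time, the measured TCP pose, the force, the opening and the grip force at its end, in the units of the state.
- bot.get_obs(): the state, without advancing time (a new reading comes with each control period).
- bot.camera(name): name is "side" or "top" or "wrist"; returns the picture (384x512x3 uint8, red, green, blue); there is no depth.
- bot.get_calibration(name): a dict with "vfov" (degrees; the focal length in pixels is half the picture's height over the tangent of half this angle, whatever the lens; pixels are square), "cx", "cy" (the principal point, pixels), "origin" and "rotation" of the camera in the world; the wrist camera has in their place "mount" (4x4, takes a point from camera to tool coordinates, whose origin is the TCP and whose axes are the flange's). Camera axes: x right, y up, looking along -z (the intrinsics and any distortion apply to the point x, -y, -z); pixel columns grow to the right and rows downward; lengths in m; the calibration is good to about 2 mm. A picture is of the moment at which its call begins: read the wrist's pose just before it. get_calibration takes no time and is no camera call.
- bot.job_done(): hands the job in; it is judged then, once.
Trained networks look in the newest picture that a camera, given by its name, has taken for a name from the list of things; names that differ only in an ending like _2 or _b are one class to them, and where a whole thing is asked for, a point or a joint stands for the part that bears it (a point fixed in the world has none). Each returns a list of dicts, best first, with "score" (0 to 1); they miss things now and then, are a little off and sometimes report something else, mostly with a low value. They report only what shows in the picture. A call takes as long as a camera call. They do not tell look-alikes from the thing itself.
- bot.look_for(camera, thing): "extent" ([centre column, centre row, width, height] in pixels, round what is visible of it).
- bot.outline_of(camera, thing): "region" (384x512 bool, what is visible of it) and "extent" ([centre column, centre row, width, height] in pixels, round what is visible of it).
The state is a dict: "clock": time; "joint_pos": joint angles; "joint_vel": joint speeds; "tau": joint torques, N m; "eef_pos": TCP position; "tool_rot": TCP orientation; "ft_force": force on the tool from outside, world axes, zero at the start; "ft_torque": the same for the moment, N m; "grip_width": finger opening in m; "grasp_force": force on a finger pad.
Only numpy, scipy, OpenCV 4.12 (cv2) and the standard library are available. Lean on these libraries where they do the work, as an engineer would, in place of code of your own. Each camera call takes 0.05 s, during which the arm holds its last target. There are 200 camera calls.

## Working session

There is one attempt and no reset: what is moved stays moved. The work goes in short steps, Python scripts to look and compute and a tool call to move; the robot and the scene stay as the last step left them, time stands still between calls to the robot, and variables do not carry over. Pictures are saved under pics/ and viewed, at most 14 in all, crops included, and the job is handed in when it is done.

Besides the shell and the picture viewer there is one more tool, called after "Emit:" by a JSON object that holds its "fn" and its "kwargs", one argument or row to a line. drive_tool: Moves the arm, as the interface text tells. Its arguments: {"type":"object","properties":{"rows":{"type":"array","items":{"type":"object","properties":{"dx":{"type":"number"},"dy":{"type":"number"},"dz":{"type":"number"},"wx":{"type":"number"},"wy":{"type":"number"},"wz":{"type":"number"},"hand":{"type":"number"}}}}},"required":["rows"]}

```bash
mkdir -p pics
cat > h.py <<'E'
from workcell import bot
import numpy as np, cv2
from scipy.spatial.transform import Rotation as R
def cal(name):
    c=bot.get_calibration(name); f=192/np.tan(np.radians(c['vfov'])/2)
    if 'mount' in c:
        o=bot.get_obs(); T=np.eye(4); T[:3,:3]=R.from_quat(o['tool_rot']).as_matrix(); T[:3,3]=o['eef_pos']
        M=T@np.array(c['mount']); return c,f,M[:3,3],M[:3,:3]
    return c,f,np.array(c['origin']),np.array(c['rotation']).reshape(3,3)
def und(c,f,u,v):
    return (u-c['cx'])/f,(v-c['cy'])/f
def p2w(name,u,v,z,C=None):
    c,f,o,Rm=C or cal(name); x,y=und(c,f,u,v)
    d=Rm@np.array([x,-y,-1]); return o+d*(z-o[2])/d[2]
def w2p(name,p,C=None):
    c,f,o,Rm=C or cal(name); q=Rm.T@(np.array(p)-o); return c['cx']+f*q[0]/-q[2], c['cy']+f*q[1]/q[2]
def save(name,fn):
    im=bot.camera(name); cv2.imwrite('pics/'+fn,cv2.cvtColor(im,cv2.COLOR_RGB2BGR)); return im
E
python3 - <<'E'
from h import *
for n in('side','top','wrist'):
    print(n,bot.get_calibration(n)); save(n,n+'0.png')
a=[cv2.imread(f'pics/{n}0.png') for n in('top','side')]
print(bot.get_obs())
for n in('top','side'):
  for t in('rig','axle','stand','guard_knob','catch_knob','disc_steel','disc_brass','disc_copper','disc_alu','glasses_yellow','tape_yellow','lens'):
    print(n,t,[(np.round(d['extent']).tolist(),round(d['score'],2)) for d in bot.look_for(n,t)][:3])
E
```

```text
side {'vfov': 54.432731685570275, 'cx': 258.3754075770697, 'cy': 193.21903864191805, 'origin': array([ 0.3007569 , -0.55847862,  1.03242328]), 'rotation': array([ 0.26971745, -0.06716862, -0.21416797,  0.93641495])}
top {'vfov': 48.15703965624894, 'cx': 258.44187876405834, 'cy': 184.63013392959883, 'origin': array([ 0.29378435, -0.00294087,  1.58838263]), 'rotation': array([-0.05351908,  0.07060629,  0.70571881, -0.7029306 ])}
wrist {'vfov': 58.06632938707797, 'cx': 254.5367876076708, 'cy': 193.9379890751849, 'mount': array([[ 1.05192355e-03,  9.56825364e-01,  2.90661515e-01,
         7.45762583e-02],
       [ 9.99999346e-01, -8.75952269e-04, -7.35527429e-04,
         5.87182490e-04],
       [-4.49165686e-04,  2.90662098e-01, -9.56825660e-01,
        -1.31485740e-01],
       [ 0.00000000e+00,  0.00000000e+00,  0.00000000e+00,
         1.00000000e+00]])}
{'clock': 0.15, 'joint_pos': array([-1.20896599e+00,  2.41233194e-01,  4.05994448e-03,  1.33521923e+00,
       -6.10928854e-06,  1.57078137e+00]), 'joint_vel': array([ 0.00041539, -0.00141369,  0.00294803,  0.00031232, -0.00080792,
  
[... 1243 characters left out ...]
, 310.0, 20.0, 18.0], 0.47), ([292.0, 278.0, 13.0, 14.0], 0.47)]
side stand [([302.0, 320.0, 38.0, 40.0], 0.81), ([180.0, 168.0, 20.0, 18.0], 0.18)]
side guard_knob [([232.0, 188.0, 31.0, 54.0], 0.89), ([303.0, 317.0, 12.0, 18.0], 0.72)]
side catch_knob []
side disc_steel [([192.0, 134.0, 22.0, 17.0], 0.55)]
side disc_brass []
side disc_copper [([193.0, 132.0, 25.0, 14.0], 0.69), ([179.0, 167.0, 20.0, 20.0], 0.62)]
side disc_alu []
side glasses_yellow [([334.0, 265.0, 41.0, 25.0], 0.72), ([302.0, 318.0, 13.0, 18.0], 0.2)]
side tape_yellow [([285.0, 165.0, 17.0, 17.0], 0.61), ([194.0, 134.0, 24.0, 17.0], 0.51)]
side lens [([216.0, 151.0, 13.0, 12.0], 0.71), ([320.0, 201.0, 42.0, 19.0], 0.45)]
```

View pics/top0.png

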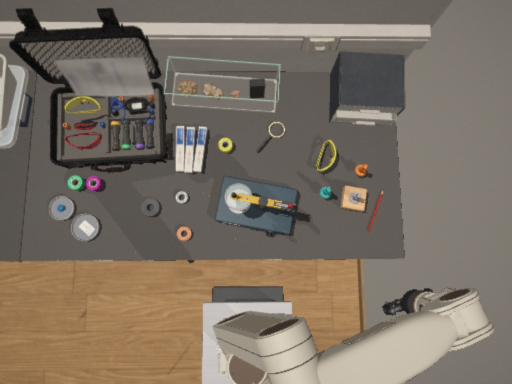

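View pics/side0.png

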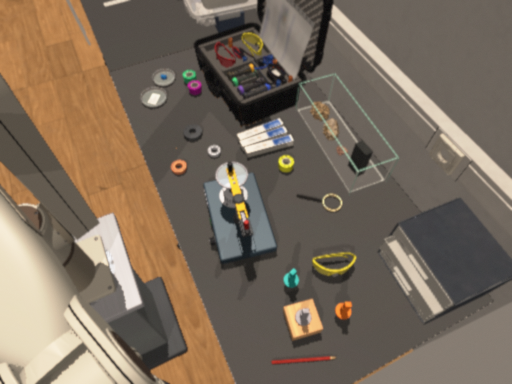

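Top view: steel disc near (150,207), aluminium near (181,197), copper near (184,233). The stand and axle are at (354,198), and the rig spans x 217–297 with its front facing the robot. The turquoise and orange axles are look-alikes.

```bash
sed -i "s/np.array(c\['rotation'\]).reshape(3,3)/R.from_quat(c['rotation']).as_matrix()/" h.py
python3 - <<'E'
from h import *
im=cv2.imread('pics/top0.png')
for n,u,v,z in [('base',217,225,.036),('base',225,178,.036),('base',297,187,.036),('base',290,235,.036),('stand',354,198,.04),('axletop',356,198,.108),('steel',150,207,.015),('alu',181.5,197.5,.015),('copper',184,233,.015),('glasses',328,155,.02),('tape',226,145,.02),('lens',271,137,0),('turq',326,192,.04),('casefront',53,165,.14),('casefr',165,158,.14),('column',271,201,.15),('redknob',292,206,.13)]:
    print(n,np.round(p2w('top',u,v,z),3))
for n,u,v,z in [('steel',193,133,.015),('alu',214,151,.015),('copper',179,167,.015),('stand',303,320,.04)]:
    print('s',n,np.round(p2w('side',u,v,z),3))
cv2.imwrite('pics/topc.png',cv2.resize(im[110:250,130:380],None,fx=3.2,fy=3.2,interpolation=cv2.INTER_CUBIC))
E
```

```text
base [0.422 0.109 0.036]
base [0.594 0.081 0.036]
base [ 0.56  -0.183  0.036]
base [ 0.385 -0.154  0.036]
stand [ 0.518 -0.391  0.04 ]
axletop [ 0.509 -0.381  0.108]
steel [0.491 0.356 0.015]
alu [0.526 0.242 0.015]
copper [0.395 0.23  0.015]
glasses [ 0.685 -0.305  0.02 ]
tape [0.724 0.079 0.02 ]
lens [ 0.761 -0.092  0.   ]
turq [ 0.541 -0.289  0.04 ]
casefront [0.62  0.662 0.14 ]
casefr [0.645 0.283 0.14 ]
column [ 0.493 -0.081  0.15 ]
redknob [ 0.478 -0.154  0.13 ]
s steel [0.492 0.345 0.015]
s alu [0.528 0.237 0.015]
s copper [0.396 0.224 0.015]
s stand [ 0.518 -0.399  0.04 ]
```

View pics/topc.png

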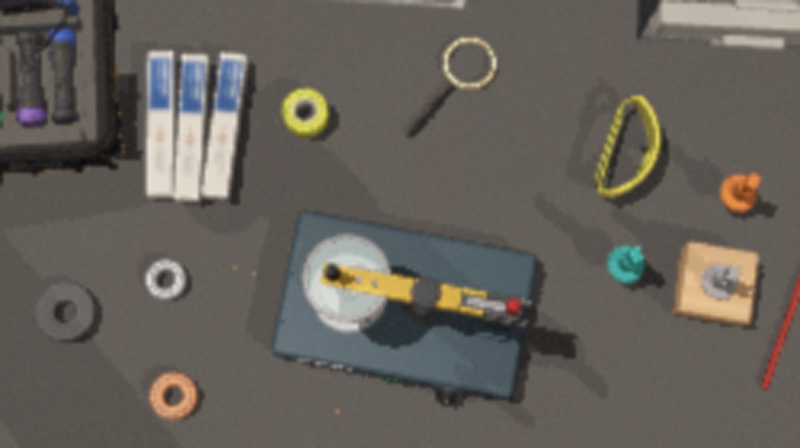

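```bash
cat >> h.py <<'E'
def ang(o=None):
    o=o or bot.get_obs(); X=R.from_quat(o['tool_rot']).as_matrix(); return np.arctan2(X[1,0],X[0,0])
def plan(p,a=None):
    "units for a move to TCP p with tool x at world angle a, pointing straight down"
    o=bot.get_obs(); M=R.from_quat(o['tool_rot']).as_matrix()
    d=M.T@(np.array(p)-o['eef_pos'])/.05
    a=ang(o) if a is None else a
    G=np.array([[np.cos(a),np.sin(a),0],[np.sin(a),-np.cos(a),0],[0,0,-1]]).T
    w=R.from_matrix(M.T@G.T if 0 else M.T@np.column_stack([[np.cos(a),np.sin(a),0],[np.sin(a),-np.cos(a),0],[0,0,-1]])).as_rotvec()
    print('d',np.round(d,3),'w',np.round(np.degrees(w)/5,2))
E
sed -i '/G=np.array/d; s/M.T@G.T if 0 else //' h.py
python3 -c "
from h import *
plan([.477,-.148,.29],-1.70);plan([.477,-.148,.29],1.44)"
```

```text
d [ 7.875 -3.855 -0.954] w [-0.   -0.   23.63]
d [ 7.875 -3.855 -0.954] w [  0.    -0.   -12.36]
```

Emit:
{"fn": "drive_tool", "kwargs": {
  "rows": [
    {"dz": -0.5, "wz": 1},
    {"dz": -0.5, "wz": 2},
    {"dz": -0.5, "wz": 2}
  ]
}}

```text
invalid input at $.rows[0]: expected keys dx, dy, dz, wx, wy, wz, hand
```

```bash
python3 -c "
from h import *
o=bot.get_obs();print(o['joint_pos'],ang(o))
plan([.477,-.148,.29],-1.70);plan([.477,-.148,.29],1.44)"
```

```text
[-1.20901767e+00  2.40616070e-01  5.00932406e-03  1.33518580e+00
  4.87656181e-06  1.57079566e+00] 0.36177932642126853
d [ 7.875 -3.855 -0.954] w [-0.   -0.   23.63]
d [ 7.875 -3.855 -0.954] w [  0.    -0.   -12.36]
```

Emit:
{"fn": "drive_tool", "kwargs": {
  "rows": [
    {"dx": 0, "dy": 0, "dz": -0.5, "wx": 0, "wy": 0, "wz": 1, "hand": 80},
    {"dx": 0, "dy": 0, "dz": -0.5, "wx": 0, "wy": 0, "wz": 2, "hand": 80}
  ]
}}

```text
clock: 1.55
eef_pos: [0.1775, -0.4689, 0.27]
tool_rot: [0.996, 0.092, 0.001, 0.002]
ft_force: [0.1, -0.5, -0.1]
grip_width: 0.0798
grasp_force: 0.0
```

```bash
python3 -c "
from h import *
o=bot.get_obs();print(o['joint_pos'],ang(o))
plan([.477,-.148,.27],-1.70);plan([.477,-.148,.27],1.44)"
```

```text
[-1.20900081e+00  2.29496368e-01  6.24773548e-02  1.39909812e+00
  3.84691301e-06  1.74887942e+00] 0.1837143566631561
d [ 7.063 -5.215 -0.018] w [ 0.03 -0.06 21.59]
d [ 7.063 -5.215 -0.018] w [  0.05   0.02 -14.4 ]
```

Emit:
{"fn": "drive_tool", "kwargs": {
  "rows": [
    {"dx": 7.06, "dy": -5.2, "dz": 0, "wx": 0.05, "wy": 0, "wz": -14.4, "hand": 60},
    {"dx": 7.06, "dy": -5.2, "dz": 0, "wx": 0.05, "wy": 0, "wz": -14.4, "hand": 60},
    {"dx": 7.06, "dy": -5.2, "dz": 0, "wx": 0.05, "wy": 0, "wz": -14.4, "hand": 60},
    {"dx": 7.06, "dy": -5.2, "dz": 0, "wx": 0.05, "wy": 0, "wz": -14.4, "hand": 60},
    {"dx": 7.06, "dy": -5.2, "dz": 0, "wx": 0.05, "wy": 0, "wz": -14.4, "hand": 60},
    {"dx": 7.06, "dy": -5.2, "dz": 0, "wx": 0.05, "wy": 0, "wz": -14.4, "hand": 60},
    {"dx": 7.06, "dy": -5.2, "dz": 0, "wx": 0.05, "wy": 0, "wz": -14.4, "hand": 60},
    {"dx": 7.06, "dy": -5.2, "dz": 0, "wx": 0.05, "wy": 0, "wz": -14.4, "hand": 60},
    {"dx": 7.06, "dy": -5.2, "dz": 0, "wx": 0.05, "wy": 0, "wz": -14.4, "hand": 60},
    {"dx": 7.06, "dy": -5.2, "dz": 0, "wx": 0.05, "wy": 0, "wz": -14.4, "hand": 60},
    {"dx": 7.06, "dy": -5.2, "dz": 0, "wx": 0.05, "wy": 0, "wz": -14.4, "hand": 60},
    {"dx": 7.06, "dy": -5.2, "dz": 0, "wx": 0.05, "wy": 0, "wz": -14.4, "hand": 60},
    {"dx": 7.06, "dy": -5.2, "dz": 0, "wx": 0.05, "wy": 0, "wz": -14.4, "hand": 60},
    {"dx": 7.06, "dy": -5.2, "dz": 0, "wx": 0.05, "wy": 0, "wz": -14.4, "hand": 60}
  ]
}}

```text
clock: 2.95
eef_pos: [0.4747, -0.1475, 0.2675]
tool_rot: [0.751, 0.66, -0.0, -0.002]
ft_force: [0.7, 0.6, -0.3]
grip_width: 0.0604
grasp_force: 0.0
```

```bash
python3 -c "
from h import *
print(bot.get_obs()['joint_pos'],ang())
save('wrist','w1.png')
for t in('rig','guard_knob','catch_knob','guard_hinge','hub_top'):
    print(t,[(np.round(d['extent'],1).tolist(),round(d['score'],2)) for d in bot.look_for('wrist',t)][:3])
"
```

```text
[-0.30227248  0.22818724  0.05441465  1.40045305  0.00169348  1.39776891] 1.4415448730411977
rig [([258.6, 106.2, 189.5, 209.4], 0.9)]
guard_knob [([265.4, 75.3, 48.7, 150.6], 0.93), ([257.1, 164.0, 21.5, 88.4], 0.39), ([317.2, 353.8, 37.2, 40.0], 0.3)]
catch_knob [([256.6, 164.8, 22.5, 85.7], 0.72)]
guard_hinge [([257.8, 104.0, 193.6, 207.2], 0.75)]
hub_top [([259.3, 105.0, 192.8, 208.6], 0.84)]
```

View pics/w1.png

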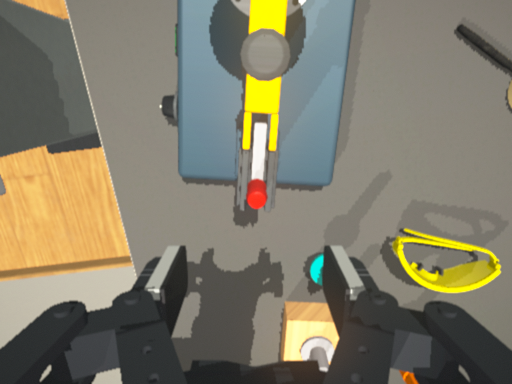

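```bash
cat >> h.py <<'E'
def ray(name,u,v,C=None):
    c,f,o,Rm=C or cal(name); x,y=und(c,f,u,v); d=Rm@np.array([x,-y,-1]); return o,d/np.linalg.norm(d)
def tri(*rays):
    A=sum(np.eye(3)-np.outer(d,d) for o,d in rays); b=sum((np.eye(3)-np.outer(d,d))@o for o,d in rays); return np.linalg.solve(A,b)
E
python3 -c "
from h import *
t=('top',);
print('red',tri(ray('top',290.3,205.3),ray('wrist',257,187)))
print('col',tri(ray('top',262.8,201.5),ray('wrist',265,53)))
for z in(.13,.14,.15,.16,.17,.18): print(z,p2w('wrist',257,187,z),p2w('top',290.3,205.3,z),p2w('wrist',265,53,z))
for u,v in [(181,178),(331,183),(355,0),(178,0)]: print(p2w('wrist',u,v,.036))
"
```

```text
red [ 0.47843317 -0.1460307   0.14229908]
col [ 0.49370228 -0.05207445  0.14330778]
0.13 [ 0.47741685 -0.14884466  0.13      ] [ 0.48066925 -0.14783675  0.13      ] [ 0.49564828 -0.04969773  0.13      ]
0.14 [ 0.47772451 -0.1460616   0.14      ] [ 0.4793878  -0.14684321  0.14      ] [ 0.49527832 -0.05059972  0.14      ]
0.15 [ 0.47803217 -0.14327854  0.15      ] [ 0.47810634 -0.14584968  0.15      ] [ 0.49490836 -0.05150171  0.15      ]
0.16 [ 0.47833983 -0.14049548  0.16      ] [ 0.47682489 -0.14485614  0.16      ] [ 0.49453841 -0.0524037   0.16      ]
0.17 [ 0.47864749 -0.13771241  0.17      ] [ 0.47554344 -0.1438626   0.17      ] [ 0.49416845 -0.05330569  0.17      ]
0.18 [ 0.47895516 -0.13492935  0.18      ] [ 0.47426199 -0.14286906  0.18      ] [ 0.49379849 -0.05420768  0.18      ]
[ 0.39420161 -0.15466676  0.036     ]
[ 0.55475789 -0.18059964  0.036     ]
[ 0.58819943 -0.00600125  0.036     ]
[0.42359558 0.01503139 0.036     ]
```

```bash
python3 -c "
from h import *
plan([.478,-.143,.19],1.41)"
```

```text
d [0.078 0.05  1.548] w [-0.04 -0.03  0.38]
```

Emit:
{"fn": "drive_tool", "kwargs": {
  "rows": [
    {"dx": 0.08, "dy": 0.05, "dz": 0.8, "wx": -0.04, "wy": -0.03, "wz": 0.38, "hand": 45},
    {"dx": 0.08, "dy": 0.05, "dz": 1.55, "wx": -0.04, "wy": -0.03, "wz": 0.38, "hand": 45},
    {"dx": 0.08, "dy": 0.05, "dz": 1.55, "wx": -0.04, "wy": -0.03, "wz": 0.38, "hand": 45},
    {"dx": 0.08, "dy": 0.05, "dz": 1.55, "wx": -0.04, "wy": -0.03, "wz": 0.38, "hand": 45}
  ]
}}

```text
clock: 3.65
eef_pos: [0.4779, -0.1425, 0.19]
tool_rot: [0.761, 0.648, -0.0, -0.0]
ft_force: [-0.5, 0.1, 1.5]
grip_width: 0.0451
grasp_force: 0.0
```

```bash
python3 -c "
from h import *
im=save('wrist','w2.png')
h=cv2.cvtColor(im,cv2.COLOR_RGB2HSV); m=((h[...,0]<6)|(h[...,0]>174))&(h[...,1]>170)&(h[...,2]>60)
n,l,s,c=cv2.connectedComponentsWithStats(m.astype(np.uint8))
print([(s[i].tolist(),c[i].round(1).tolist()) for i in range(1,n) if s[i,4]>60])
print(bot.get_obs()['eef_pos'],ang())
"
```

```text
[([236, 225, 31, 51, 1208], [251.4, 250.5])]
[ 0.47904876 -0.14289887  0.19136125] 1.4107219880780957
```

View pics/w2.png

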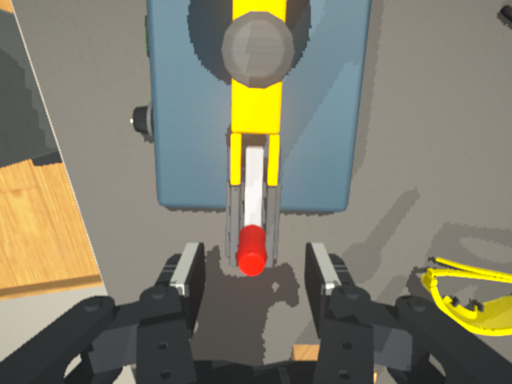

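```bash
python3 -c "
from h import *
c,f,o,Rm=cal('wrist')
r2=ray('wrist',251.5,261)
M=np.array(bot.get_calibration('wrist')['mount']);T=np.eye(4);T[:3,:3]=R.from_quat([.751,.66,0,-.002]).as_matrix();T[:3,3]=[.4747,-.1475,.2675];M=T@M
C=(c,f,M[:3,3],M[:3,:3])
r1=ray('wrist',257.5,194,C)
print(tri(r1,r2), tri(r2,ray('top',290.3,205.3)))
print('capcol',tri(ray('wrist',258,50),ray('wrist',265,53,C)))
for z in(.15,.16,.17): print(p2w('wrist',251.5,261,z))
for u,v in [(160,210),(347,210)]: print(p2w('wrist',u,v,.036))
"
```

```text
[ 0.47923363 -0.13553672  0.19700366] [ 0.4762929  -0.14396728  0.17897631]
capcol [ 0.50042684 -0.03780414 -0.01162864]
[ 0.47547646 -0.16023587  0.15      ]
[ 0.47638858 -0.15501403  0.16      ]
[ 0.47730069 -0.14979218  0.17      ]
[ 0.39372302 -0.15779188  0.036     ]
[ 0.5560478  -0.18396607  0.036     ]
```

```bash
python3 -c "
from h import *
plan([.477,-.146,.160],1.41)"
```

```text
d [-0.067 -0.032  0.627] w [0.02 0.01 0.01]
```

Emit:
{"fn": "drive_tool", "kwargs": {
  "rows": [
    {"dx": -0.07, "dy": -0.03, "dz": 0.3, "wx": 0, "wy": 0, "wz": 0, "hand": 40},
    {"dx": -0.07, "dy": -0.03, "dz": 0.63, "wx": 0, "wy": 0, "wz": 0, "hand": 40},
    {"dx": -0.07, "dy": -0.03, "dz": 0.63, "wx": 0, "wy": 0, "wz": 0, "hand": 8},
    {"dx": -0.07, "dy": -0.03, "dz": 0.63, "wx": 0, "wy": 0, "wz": 0, "hand": 8},
    {"dx": -0.07, "dy": -0.03, "dz": 0.63, "wx": 0, "wy": 0, "wz": 0, "hand": 8},
    {"dx": -0.07, "dy": -0.03, "dz": 0.63, "wx": 0, "wy": 0, "wz": 0, "hand": 8},
    {"dx": -0.07, "dy": -0.03, "dz": 0.63, "wx": 0, "wy": 0, "wz": 0, "hand": 8}
  ]
}}

```text
clock: 4.4
eef_pos: [0.4759, -0.146, 0.1601]
tool_rot: [0.761, 0.648, -0.0, 0.001]
ft_force: [-4.8, 0.2, 5.8]
grip_width: 0.0132
grasp_force: 58.9
```

Emit:
{"fn": "drive_tool", "kwargs": {
  "rows": [
    {"dx": -0.1, "dy": 0, "dz": 0, "wx": 0, "wy": 0, "wz": 0, "hand": 8},
    {"dx": -0.2, "dy": 0, "dz": 0, "wx": 0, "wy": 0, "wz": 0, "hand": 8},
    {"dx": -0.3, "dy": 0, "dz": 0, "wx": 0, "wy": 0, "wz": 0, "hand": 8},
    {"dx": -0.42, "dy": 0, "dz": 0, "wx": 0, "wy": 0, "wz": 0, "hand": 8},
    {"dx": -0.42, "dy": 0, "dz": 0, "wx": 0, "wy": 0, "wz": 0, "hand": 8}
  ]
}}

```text
clock: 4.9
eef_pos: [0.4719, -0.1667, 0.1601]
tool_rot: [0.762, 0.648, -0.0, -0.0]
ft_force: [-6.3, 0.5, 6.3]
grip_width: 0.0125
grasp_force: 59.0
```

Emit:
{"fn": "drive_tool", "kwargs": {
  "rows": [
    {"dx": -0.05, "dy": 0, "dz": 0, "wx": 0, "wy": 0, "wz": 0, "hand": 8},
    {"dx": -0.08, "dy": 0, "dz": 0, "wx": 0, "wy": 0, "wz": 0, "hand": 8},
    {"dx": -0.08, "dy": 0, "dz": 0, "wx": 0, "wy": 0, "wz": 0, "hand": 8}
  ]
}}

```text
clock: 5.2
eef_pos: [0.4717, -0.1678, 0.16]
tool_rot: [0.761, 0.649, 0.002, -0.002]
ft_force: [-5.4, 9.4, 6.3]
grip_width: 0.0128
grasp_force: 59.2
```

Emit:
{"fn": "drive_tool", "kwargs": {
  "rows": [
    {"dx": 0.06, "dy": 0, "dz": 0, "wx": 0, "wy": 0, "wz": 0, "hand": 40},
    {"dx": 0.06, "dy": 0, "dz": 0, "wx": 0, "wy": 0, "wz": 0, "hand": 40},
    {"dx": 0.06, "dy": 0, "dz": -1, "wx": 0, "wy": 0, "wz": 0, "hand": 40},
    {"dx": 0.06, "dy": 0, "dz": -2, "wx": 0, "wy": 0, "wz": 0, "hand": 40},
    {"dx": 1, "dy": 0, "dz": -2.6, "wx": 0, "wy": 0, "wz": 0, "hand": 40},
    {"dx": 2, "dy": 0, "dz": -2.6, "wx": 0, "wy": 0, "wz": 0, "hand": 40},
    {"dx": 3, "dy": 0, "dz": -2.6, "wx": 0, "wy": 0, "wz": 0, "hand": 40},
    {"dx": 3.6, "dy": 0, "dz": -2.6, "wx": 0, "wy": 0, "wz": 0, "hand": 40},
    {"dx": 3.6, "dy": 0, "dz": -2.6, "wx": 0, "wy": 0, "wz": 0, "hand": 40},
    {"dx": 3.6, "dy": 0, "dz": -2.6, "wx": 0, "wy": 0, "wz": 0, "hand": 40}
  ]
}}

```text
clock: 6.2
eef_pos: [0.5014, 0.0078, 0.2887]
tool_rot: [0.761, 0.649, 0.0, 0.001]
ft_force: [0.0, -0.5, 0.1]
grip_width: 0.0403
grasp_force: 0.0
```

```bash
python3 -c "
from h import *
o=bot.get_obs();print(o['eef_pos'],ang())
save('wrist','w3.png')
"
```

```text
[0.50143928 0.00777131 0.2886782 ] 1.4127783706102341
```

View pics/w3.png

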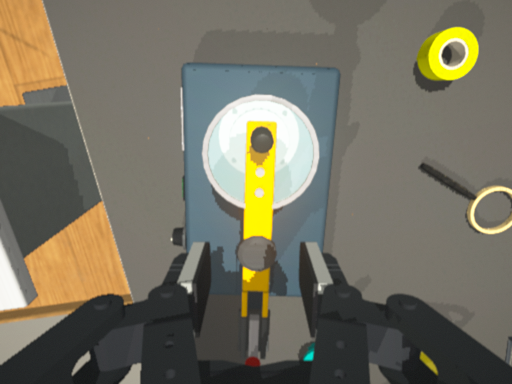

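```bash
python3 -c "
from h import *
print('cover',p2w('wrist',261,152.5,.147))
for z in(.16,.17,.18,.19): print(z,'knobtop',p2w('wrist',262,141,z),'cap',p2w('wrist',257,253,z))
for u,v in [(183,63),(339,68)]: print(p2w('wrist',u,v,.036))
"
```

```text
cover [0.51128821 0.03077507 0.147     ]
0.16 knobtop [0.51346418 0.0416008  0.16      ] cap [ 0.49528446 -0.04942764  0.16      ]
0.17 knobtop [0.51346495 0.04307169 0.17      ] cap [ 0.49598436 -0.04445606  0.17      ]
0.18 knobtop [0.51346571 0.04454258 0.18      ] cap [ 0.49668427 -0.03948449  0.18      ]
0.19 knobtop [0.51346648 0.04601347 0.19      ] cap [ 0.49738418 -0.03451292  0.19      ]
[0.44461645 0.11648028 0.036     ]
[0.60448697 0.08594466 0.036     ]
```

```bash
python3 -c "
from h import *
plan([.513,.0445,.162],1.41)
for t in range(8,105,8): print(t, round(2*np.cos(np.radians(t))-2,2), round(2*np.sin(np.radians(t)),2), min(16,t/5))
"
```

```text
d [0.781 0.11  2.532] w [0.01 0.01 0.01]
8 -0.02 0.28 1.6
16 -0.08 0.55 3.2
24 -0.17 0.81 4.8
32 -0.3 1.06 6.4
40 -0.47 1.29 8.0
48 -0.66 1.49 9.6
56 -0.88 1.66 11.2
64 -1.12 1.8 12.8
72 -1.38 1.9 14.4
80 -1.65 1.97 16
88 -1.93 2.0 16
96 -2.21 1.99 16
104 -2.48 1.94 16
```

Emit:
{"fn": "drive_tool", "kwargs": {
  "rows": [
    {"dx": 0.78, "dy": 0.11, "dz": 0.8, "wx": 0, "wy": 0, "wz": 0, "hand": 45},
    {"dx": 0.78, "dy": 0.11, "dz": 1.6, "wx": 0, "wy": 0, "wz": 0, "hand": 45},
    {"dx": 0.78, "dy": 0.11, "dz": 2.3, "wx": 0, "wy": 0, "wz": 0, "hand": 45},
    {"dx": 0.78, "dy": 0.11, "dz": 2.53, "wx": 0, "wy": 0, "wz": 0, "hand": 24},
    {"dx": 0.78, "dy": 0.11, "dz": 2.53, "wx": 0, "wy": 0, "wz": 0, "hand": 24},
    {"dx": 0.78, "dy": 0.11, "dz": 2.53, "wx": 0, "wy": 0, "wz": 0, "hand": 24},
    {"dx": 0.78, "dy": 0.11, "dz": 2.53, "wx": 0, "wy": 0, "wz": 0, "hand": 24}
  ]
}}

```text
clock: 6.95
eef_pos: [0.5134, 0.0442, 0.1632]
tool_rot: [0.762, 0.648, 0.001, 0.001]
ft_force: [-0.2, 0.2, -0.4]
grip_width: 0.024
grasp_force: 0.0
```

Emit:
{"fn": "drive_tool", "kwargs": {
  "rows": [
    {"dx": -0.02, "dy": 0.28, "dz": 0, "wx": 0, "wy": 0, "wz": 1.6, "hand": 24},
    {"dx": -0.08, "dy": 0.55, "dz": 0, "wx": 0, "wy": 0, "wz": 3.2, "hand": 24},
    {"dx": -0.17, "dy": 0.81, "dz": 0, "wx": 0, "wy": 0, "wz": 4.8, "hand": 24},
    {"dx": -0.3, "dy": 1.06, "dz": 0, "wx": 0, "wy": 0, "wz": 6.4, "hand": 24},
    {"dx": -0.47, "dy": 1.29, "dz": 0, "wx": 0, "wy": 0, "wz": 8, "hand": 24},
    {"dx": -0.66, "dy": 1.49, "dz": 0, "wx": 0, "wy": 0, "wz": 9.6, "hand": 24},
    {"dx": -0.88, "dy": 1.66, "dz": 0, "wx": 0, "wy": 0, "wz": 11.2, "hand": 24},
    {"dx": -1.12, "dy": 1.8, "dz": 0, "wx": 0, "wy": 0, "wz": 12.8, "hand": 24},
    {"dx": -1.38, "dy": 1.9, "dz": 0, "wx": 0, "wy": 0, "wz": 14.4, "hand": 24},
    {"dx": -1.65, "dy": 1.97, "dz": 0, "wx": 0, "wy": 0, "wz": 16, "hand": 24},
    {"dx": -1.93, "dy": 2.0, "dz": 0, "wx": 0, "wy": 0, "wz": 16, "hand": 24},
    {"dx": -2.21, "dy": 1.99, "dz": 0, "wx": 0, "wy": 0, "wz": 16, "hand": 24},
    {"dx": -2.21, "dy": 1.99, "dz": 0, "wx": 0, "wy": 0, "wz": 16, "hand": 24}
  ]
}}

```text
clock: 8.25
eef_pos: [0.5928, -0.0823, 0.1623]
tool_rot: [1.0, 0.007, 0.0, 0.001]
ft_force: [0.2, 0.6, 0.2]
grip_width: 0.0239
grasp_force: 0.0
```

```bash
python3 -c "
from h import *
o=bot.get_obs();print(o['eef_pos'],ang(),o['joint_pos'],o['ft_force'])
save('wrist','w4.png')
"
```

```text
[ 0.59277503 -0.08232395  0.16234608] 0.013745644342779138 [-1.37286993e-01  4.76878903e-01  1.37597336e-01  1.23079176e+00
 -1.45114104e-03  2.99055987e+00] [0.22473174 0.60632294 0.18201956]
```

View pics/w4.png

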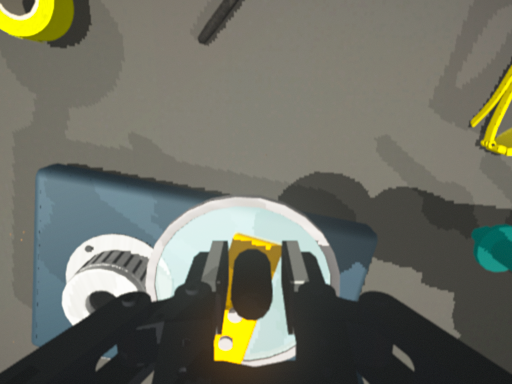

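Emit:
{"fn": "drive_tool", "kwargs": {
  "rows": [
    {"dx": -0.03, "dy": 0.1, "dz": 0, "wx": 0, "wy": 0, "wz": 0, "hand": 24},
    {"dx": -0.06, "dy": 0.19, "dz": 0, "wx": 0, "wy": 0, "wz": 0, "hand": 24},
    {"dx": -0.07, "dy": 0.23, "dz": 0, "wx": 0, "wy": 0, "wz": 0, "hand": 24},
    {"dx": -0.07, "dy": 0.23, "dz": 0, "wx": 0, "wy": 0, "wz": 0, "hand": 24}
  ]
}}

```text
clock: 8.7
eef_pos: [0.5896, -0.0919, 0.1618]
tool_rot: [1.0, 0.007, -0.0, 0.0]
ft_force: [0.7, 0.1, -0.3]
grip_width: 0.0238
grasp_force: 0.0
```

Emit:
{"fn": "drive_tool", "kwargs": {
  "rows": [
    {"dx": -0.03, "dy": 0.1, "dz": 0, "wx": 0, "wy": 0, "wz": 0, "hand": 24},
    {"dx": -0.04, "dy": 0.14, "dz": 0, "wx": 0, "wy": 0, "wz": 0, "hand": 24},
    {"dx": -0.04, "dy": 0.14, "dz": 0, "wx": 0, "wy": 0, "wz": 0, "hand": 24}
  ]
}}

```text
clock: 9.0
eef_pos: [0.5893, -0.093, 0.1618]
tool_rot: [1.0, 0.009, 0.002, -0.006]
ft_force: [4.5, 14.8, -0.5]
grip_width: 0.024
grasp_force: 7.7
```

Emit:
{"fn": "drive_tool", "kwargs": {
  "rows": [
    {"dx": 0.02, "dy": -0.1, "dz": 0, "wx": 0, "wy": 0, "wz": 0, "hand": 24},
    {"dx": 0.02, "dy": -0.1, "dz": -0.5, "wx": 0, "wy": 0, "wz": 0, "hand": 24},
    {"dx": 0.02, "dy": -0.1, "dz": -1.56, "wx": 0, "wy": 0, "wz": 0, "hand": 24},
    {"dx": -1.42, "dy": 6.04, "dz": -1.56, "wx": 0, "wy": 0, "wz": -30, "hand": 60},
    {"dx": -1.42, "dy": 6.04, "dz": -1.56, "wx": 0, "wy": 0, "wz": -30, "hand": 60},
    {"dx": -1.42, "dy": 6.04, "dz": -1.56, "wx": 0, "wy": 0, "wz": -30, "hand": 60},
    {"dx": -1.42, "dy": 6.04, "dz": -1.56, "wx": 0, "wy": 0, "wz": -30, "hand": 60},
    {"dx": -1.42, "dy": 6.04, "dz": -1.56, "wx": 0, "wy": 0, "wz": -30, "hand": 60},
    {"dx": -1.42, "dy": 6.04, "dz": -1.56, "wx": 0, "wy": 0, "wz": -30, "hand": 60},
    {"dx": -1.42, "dy": 6.04, "dz": -1.56, "wx": 0, "wy": 0, "wz": -30, "hand": 60},
    {"dx": -1.42, "dy": 6.04, "dz": -1.56, "wx": 0, "wy": 0, "wz": -30, "hand": 60},
    {"dx": -1.42, "dy": 6.04, "dz": -1.56, "wx": 0, "wy": 0, "wz": -30, "hand": 60},
    {"dx": -1.42, "dy": 6.04, "dz": -1.56, "wx": 0, "wy": 0, "wz": -30, "hand": 60},
    {"dx": -1.42, "dy": 6.04, "dz": -1.56, "wx": 0, "wy": 0, "wz": -30, "hand": 60},
    {"dx": -1.42, "dy": 6.04, "dz": -1.56, "wx": 0, "wy": 0, "wz": -30, "hand": 60},
    {"dx": -1.42, "dy": 6.04, "dz": -1.56, "wx": 0, "wy": 0, "wz": -30, "hand": 60},
    {"dx": -1.42, "dy": 6.04, "dz": -1.56, "wx": 0, "wy": 0, "wz": -30, "hand": 60},
    {"dx": -1.42, "dy": 6.04, "dz": -1.56, "wx": 0, "wy": 0, "wz": -30, "hand": 60},
    {"dx": -1.42, "dy": 6.04, "dz": -1.56, "wx": 0, "wy": 0, "wz": -30, "hand": 60},
    {"dx": -1.42, "dy": 6.04, "dz": -1.56, "wx": 0, "wy": 0, "wz": -30, "hand": 60}
  ]
}}

```text
clock: 11.0
eef_pos: [0.5208, -0.4019, 0.2396]
tool_rot: [0.3, 0.954, -0.0, -0.0]
ft_force: [0.6, 0.7, 0.5]
grip_width: 0.0602
grasp_force: 0.0
```

```bash
python3 -c "
from h import *
o=bot.get_obs();print(o['eef_pos'],ang(),o['joint_pos'])
im=save('wrist','w5.png')
a=bot.outline_of('wrist','axle');print([(d['score'],d['extent']) for d in a])
i=cv2.imread('pics/w5.png'); cv2.imwrite('pics/w5c.png',cv2.resize(i[100:350,130:390],None,fx=2.4,fy=2.4,interpolation=cv2.INTER_CUBIC))
"
```

```text
[ 0.52075749 -0.40192149  0.23959546] 2.5312325323441365 [-6.56780102e-01  5.72299812e-01  4.95889523e-01  1.49489889e+00
 -1.18897770e-03 -4.64200062e-02]
[(0.95, [374.2, 118.0, 57.5, 41.6]), (0.88, [262.9, 164.2, 41.6, 45.8])]
```

View pics/w5c.png

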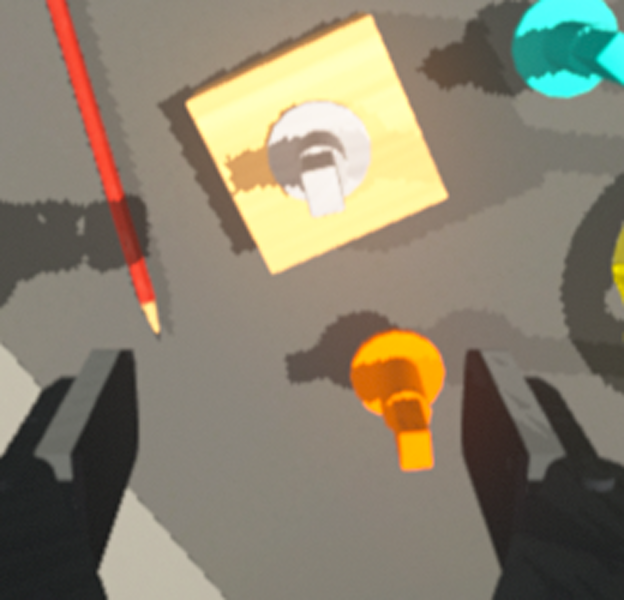

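```bash
python3 -c "
from h import *
P=[p2w('wrist',130+x/2.4,100+y/2.4,.108) for x,y in [(303,170),(337,165),(346,210),(312,217)]]
P=np.array(P)[:,:2];print(P,P.mean(0))
for a,b in((0,3),(1,2),(0,1),(3,2)): d=P[a]-P[b];print(np.linalg.norm(d),np.arctan2(d[1],d[0]))
print('collar',p2w('wrist',130+320/2.4,100+151/2.4,.046))
print('stand',np.mean([p2w('wrist',130+x/2.4,100+y/2.4,.04) for x,y in[(187,102),(372,15),(448,195),(273,273)]],0))
plan([.52,-.389,.15],2.73)
"
```

```text
[[ 0.51162528 -0.39377941]
 [ 0.51663186 -0.38382619]
 [ 0.53083265 -0.38999618]
 [ 0.52633372 -0.40051881]] [ 0.52135588 -0.39203015]
0.016178929753742036 2.7119411280035877
0.015483260726992715 2.7317185481260573
0.01114146489195425 -2.0368498509520148
0.011444039829524468 -1.9748234130018059
collar [ 0.52110246 -0.3918994   0.046     ]
stand [ 0.52171711 -0.39219117  0.04      ]
d [0.161 0.202 1.792] w [-0.01 -0.01 -2.35]
```

```bash
python3 -c "
from h import *
plan([.5213,-.392,.095],2.715)
"
```

```text
d [0.105 0.169 2.892] w [-0.01 -0.01 -2.18]
```

Emit:
{"fn": "drive_tool", "kwargs": {
  "rows": [
    {"dx": 0.1, "dy": 0.17, "dz": 0.8, "wx": 0, "wy": 0, "wz": -1.1, "hand": 36},
    {"dx": 0.1, "dy": 0.17, "dz": 1.6, "wx": 0, "wy": 0, "wz": -2.18, "hand": 36},
    {"dx": 0.1, "dy": 0.17, "dz": 2.3, "wx": 0, "wy": 0, "wz": -2.18, "hand": 36},
    {"dx": 0.1, "dy": 0.17, "dz": 2.89, "wx": 0, "wy": 0, "wz": -2.18, "hand": 36},
    {"dx": 0.1, "dy": 0.17, "dz": 2.89, "wx": 0, "wy": 0, "wz": -2.18, "hand": 36},
    {"dx": 0.1, "dy": 0.17, "dz": 2.89, "wx": 0, "wy": 0, "wz": -2.18, "hand": 8},
    {"dx": 0.1, "dy": 0.17, "dz": 2.89, "wx": 0, "wy": 0, "wz": -2.18, "hand": 8},
    {"dx": 0.1, "dy": 0.17, "dz": 2.89, "wx": 0, "wy": 0, "wz": -2.18, "hand": 8},
    {"dx": 0.1, "dy": 0.17, "dz": 2.89, "wx": 0, "wy": 0, "wz": -2.18, "hand": 8},
    {"dx": 0.1, "dy": 0.17, "dz": 2.89, "wx": 0, "wy": 0, "wz": -2.18, "hand": 8}
  ]
}}

```text
clock: 12.1
eef_pos: [0.523, -0.3927, 0.0974]
tool_rot: [0.212, 0.977, -0.001, 0.002]
ft_force: [0.7, -0.7, 4.3]
grip_width: 0.0109
grasp_force: 60.7
```

Emit:
{"fn": "drive_tool", "kwargs": {
  "rows": [
    {"dx": 0, "dy": 0, "dz": -0.2, "wx": 0, "wy": 0, "wz": 0, "hand": 8},
    {"dx": 0, "dy": 0, "dz": -0.8, "wx": 0, "wy": 0, "wz": 0, "hand": 8},
    {"dx": 0, "dy": 0, "dz": -1.6, "wx": 0, "wy": 0, "wz": 0, "hand": 8},
    {"dx": 0, "dy": 0, "dz": -2.4, "wx": 0, "wy": 0, "wz": 0, "hand": 8},
    {"dx": 0, "dy": 0, "dz": -3, "wx": 0, "wy": 0, "wz": 0, "hand": 8},
    {"dx": 0, "dy": 0, "dz": -3, "wx": 0, "wy": 0, "wz": 0, "hand": 8}
  ]
}}

```text
clock: 12.7
eef_pos: [0.5239, -0.3932, 0.2519]
tool_rot: [0.212, 0.977, -0.002, 0.005]
ft_force: [0.6, -0.0, -1.7]
grip_width: 0.0105
grasp_force: 60.0
```

```bash
python3 -c "
from h import *
plan([.51,.03,.30],2.977)
"
```

```text
d [ 3.743  7.588 -1.019] w [-0.04  0.12 -3.  ]
```

Emit:
{"fn": "drive_tool", "kwargs": {
  "rows": [
    {"dx": 0, "dy": 0, "dz": -1, "wx": 0, "wy": 0, "wz": 0, "hand": 8},
    {"dx": 0.4, "dy": 0.8, "dz": -1, "wx": 0, "wy": 0, "wz": -1, "hand": 8},
    {"dx": 0.8, "dy": 1.6, "dz": -1, "wx": 0, "wy": 0.1, "wz": -2, "hand": 8},
    {"dx": 1.2, "dy": 2.4, "dz": -1, "wx": 0, "wy": 0.1, "wz": -3, "hand": 8},
    {"dx": 1.6, "dy": 3.2, "dz": -1, "wx": 0, "wy": 0.1, "wz": -3, "hand": 8},
    {"dx": 2, "dy": 4, "dz": -1, "wx": 0, "wy": 0.1, "wz": -3, "hand": 8},
    {"dx": 2.4, "dy": 4.8, "dz": -1, "wx": 0, "wy": 0.1, "wz": -3, "hand": 8},
    {"dx": 2.8, "dy": 5.6, "dz": -1, "wx": 0, "wy": 0.1, "wz": -3, "hand": 8},
    {"dx": 3.2, "dy": 6.4, "dz": -1, "wx": 0, "wy": 0.1, "wz": -3, "hand": 8},
    {"dx": 3.5, "dy": 7.1, "dz": -1, "wx": 0, "wy": 0.1, "wz": -3, "hand": 8},
    {"dx": 3.74, "dy": 7.59, "dz": -1, "wx": 0, "wy": 0.1, "wz": -3, "hand": 8},
    {"dx": 3.74, "dy": 7.59, "dz": -1, "wx": 0, "wy": 0.1, "wz": -3, "hand": 8},
    {"dx": 3.74, "dy": 7.59, "dz": -1, "wx": 0, "wy": 0.1, "wz": -3, "hand": 8}
  ]
}}

```text
clock: 14.0
eef_pos: [0.508, 0.0315, 0.2942]
tool_rot: [0.081, 0.997, 0.0, -0.005]
ft_force: [0.2, 0.1, -2.6]
grip_width: 0.0104
grasp_force: 59.8
```

```bash
python3 -c "
from h import *
o=bot.get_obs();print(o['eef_pos'],ang(),o['joint_pos'])
im=save('wrist','w6.png')
print(w2p('wrist',[.51,.03,.07]))
i=cv2.imread('pics/w6.png'); cv2.imwrite('pics/w6c.png',cv2.resize(i[70:330,130:390],None,fx=2.3,fy=2.3,interpolation=cv2.INTER_CUBIC))
"
```

```text
[0.50800125 0.03153902 0.29422975] 2.978864570992225 [0.06073863 0.25140722 0.15327983 1.48291987 0.00220352 0.22345477]
(np.float64(254.35077085108068), np.float64(166.01608565690083))
```

View pics/w6c.png

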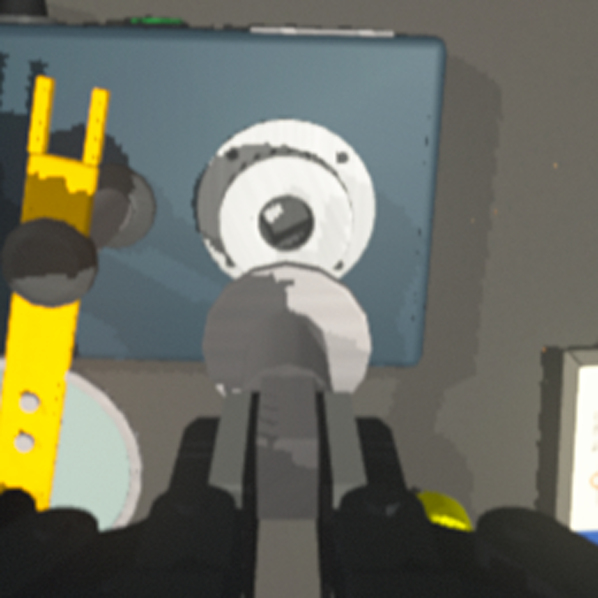

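```bash
python3 -c "
from h import *
plan([.5102,.0298,.165],2.977-.75)
print(p2w('wrist',254.8,166.5,.07))
i=cv2.imread('pics/w6.png'); cv2.imwrite('pics/w6d.png',cv2.resize(cv2.convertScaleAbs(i[146:188,234:276],alpha=2,beta=-20),None,fx=10,fy=10,interpolation=cv2.INTER_CUBIC))
"
```

```text
d [-0.07  -0.014  2.587] w [-0.04 -0.11  8.6 ]
[0.51058694 0.03038137 0.07      ]
```

View pics/w6d.png

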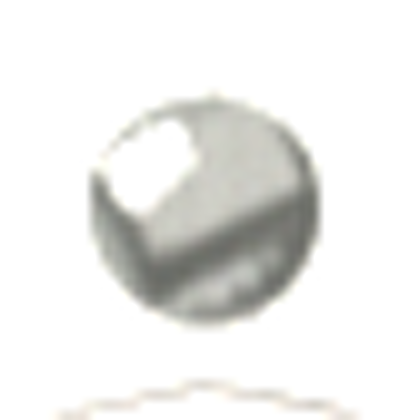

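```bash
python3 -c "
from h import *
plan([.5104,.0300,.15],2.979-1.08)
"
```

```text
d [-0.076 -0.009  2.887] w [-0.06 -0.1  12.36]
```

Emit:
{"fn": "drive_tool", "kwargs": {
  "rows": [
    {"dx": -0.08, "dy": -0.01, "dz": 0, "wx": 0, "wy": -0.1, "wz": 1.7, "hand": 8},
    {"dx": -0.08, "dy": -0.01, "dz": 0, "wx": 0, "wy": -0.1, "wz": 3.4, "hand": 8},
    {"dx": -0.08, "dy": -0.01, "dz": 0.4, "wx": 0, "wy": -0.1, "wz": 5, "hand": 8},
    {"dx": -0.08, "dy": -0.01, "dz": 0.8, "wx": 0, "wy": -0.1, "wz": 6.6, "hand": 8},
    {"dx": -0.08, "dy": -0.01, "dz": 1.2, "wx": 0, "wy": -0.1, "wz": 8.2, "hand": 8},
    {"dx": -0.08, "dy": -0.01, "dz": 1.6, "wx": 0, "wy": -0.1, "wz": 9.8, "hand": 8},
    {"dx": -0.08, "dy": -0.01, "dz": 1.9, "wx": 0, "wy": -0.1, "wz": 11.2, "hand": 8},
    {"dx": -0.08, "dy": -0.01, "dz": 2.2, "wx": 0, "wy": -0.1, "wz": 12.36, "hand": 8},
    {"dx": -0.08, "dy": -0.01, "dz": 2.2, "wx": 0, "wy": -0.1, "wz": 12.36, "hand": 8}
  ]
}}

```text
clock: 14.95
eef_pos: [0.5097, 0.0286, 0.1826]
tool_rot: [0.583, 0.812, -0.004, -0.002]
ft_force: [-0.6, -0.7, -1.5]
grip_width: 0.0106
grasp_force: 59.7
```

```bash
python3 -c "
from h import *
o=bot.get_obs();print(o['eef_pos'],ang(),R.from_quat(o['tool_rot']).as_matrix()[:,2],o['ft_force'])
plan([.5104,.0300,.15],2.979-1.08)
"
```

```text
[0.50971764 0.02859957 0.18264873] 1.896366811690626 [-0.00764756 -0.00371314 -0.99996386] [-0.63876052 -0.67733223 -1.47177629]
d [0.023 0.027 0.653] w [-0.1   0.01 -0.03]
```

Emit:
{"fn": "drive_tool", "kwargs": {
  "rows": [
    {"dx": 0.02, "dy": 0.03, "dz": 0.3, "wx": -0.1, "wy": 0, "wz": 0, "hand": 8},
    {"dx": 0.02, "dy": 0.03, "dz": 0.5, "wx": -0.1, "wy": 0, "wz": 0, "hand": 8},
    {"dx": 0.02, "dy": 0.03, "dz": 0.65, "wx": -0.1, "wy": 0, "wz": 0, "hand": 8},
    {"dx": 0.02, "dy": 0.03, "dz": 0.75, "wx": -0.1, "wy": 0, "wz": 0, "hand": 8},
    {"dx": 0.02, "dy": 0.03, "dz": 0.8, "wx": -0.1, "wy": 0, "wz": 0, "hand": 8}
  ]
}}

```text
clock: 15.45
eef_pos: [0.5135, 0.0307, 0.1466]
tool_rot: [0.582, 0.813, 0.002, 0.004]
ft_force: [-3.0, -4.1, 13.7]
grip_width: 0.0106
grasp_force: 62.1
```

```bash
cat >> h.py <<'E'
def avg(n=6):
    L=[]
    for i in range(n):
        bot.camera('wrist'); o=bot.get_obs(); Z=R.from_quat(o['tool_rot']).as_matrix()[:,2]; L.append(np.r_[o['eef_pos']*1000,Z[:2]*1000,ang(o),o['ft_force'],o['ft_torque']])
    L=np.array(L); print(np.round(L.mean(0),2)); print('sd',np.round(L.std(0),2)); return L.mean(0)
E
python3 -c "
from h import *
avg()"
```

```text
[ 5.1339e+02  3.0650e+01  1.4655e+02  8.5300e+00 -1.9800e+00  1.9000e+00
 -1.3400e+00 -2.5300e+00  4.6700e+00 -6.9000e-01  3.7000e-01  4.0000e-02]
sd [0.02 0.02 0.02 0.03 0.03 0.   0.31 0.32 0.69 0.08 0.05 0.03]
```

```bash
python3 -c "
from h import *
C0=bot.get_calibration('wrist');f=192/np.tan(np.radians(C0['vfov'])/2);M=np.array(C0['mount'])
C=(C0,f,M[:3,3],M[:3,:3])
# tool coordinates, plane z=h
print(p2w('wrist',254.8,184.3,.0574,C)*1000, p2w('wrist',130+203/2.3,70+335/2.3,.0514,C)*1000,p2w('wrist',130+371/2.3,70+335/2.3,.0514,C)*1000)
o=bot.get_obs()
save('wrist','w7.png')
i=cv2.imread('pics/w7.png'); cv2.imwrite('pics/w7c.png',cv2.resize(i[90:330,150:370],None,fx=2.5,fy=2.5,interpolation=cv2.INTER_CUBIC))
"
```

```text
[21.76343273  0.70168342 57.4       ] [  5.07897277 -19.86858502  51.4       ] [ 5.12004926 21.2850363  51.4       ]
```

View pics/w7c.png

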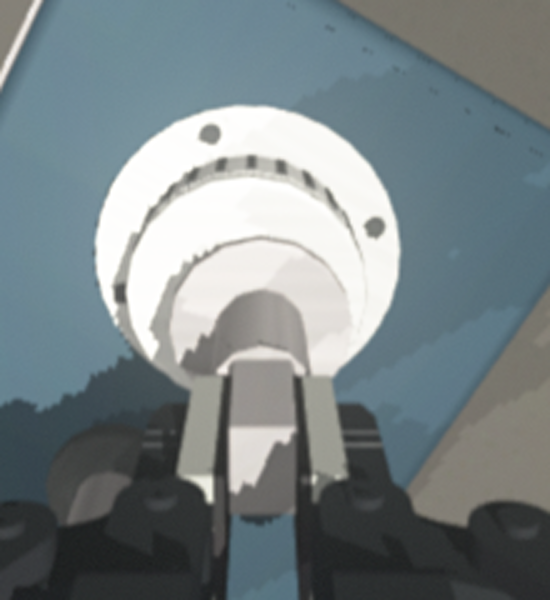

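Emit:
{"fn": "drive_tool", "kwargs": {
  "rows": [
    {"dx": 0, "dy": 0, "dz": -0.15, "wx": 0, "wy": 0, "wz": 0, "hand": 8},
    {"dx": 0, "dy": -0.05, "dz": -0.15, "wx": 0, "wy": 0, "wz": 0, "hand": 8},
    {"dx": 0, "dy": -0.05, "dz": -0.15, "wx": 0, "wy": 0, "wz": 0, "hand": 8},
    {"dx": 0, "dy": -0.05, "dz": -0.15, "wx": 0, "wy": 0, "wz": 0, "hand": 8}
  ]
}}

```text
clock: 16.2
eef_pos: [0.51, 0.0308, 0.1524]
tool_rot: [0.582, 0.813, 0.002, 0.002]
ft_force: [0.3, -0.6, -2.3]
grip_width: 0.0106
grasp_force: 59.9
```

```bash
python3 -c "
from h import *
avg(3)
plan([.5104,.0300,.15],1.88)"
```

```text
[ 5.1009e+02  3.0800e+01  1.5238e+02  5.7900e+00 -6.0000e-02  1.9000e+00
  1.0000e-02  9.0000e-02 -2.0100e+00 -2.0000e-02  2.0000e-02  0.0000e+00]
sd [0.03 0.03 0.03 0.04 0.05 0.   0.66 0.09 0.38 0.02 0.01 0.  ]
d [-0.016 -0.     0.048] w [0.06 0.02 0.21]
```

Emit:
{"fn": "drive_tool", "kwargs": {
  "rows": [
    {"dx": -0.03, "dy": 0, "dz": 0, "wx": 0.06, "wy": 0, "wz": 0.1, "hand": 8},
    {"dx": -0.03, "dy": 0, "dz": 0.08, "wx": 0.06, "wy": 0, "wz": 0.1, "hand": 8},
    {"dx": -0.03, "dy": 0, "dz": 0.16, "wx": 0.06, "wy": 0, "wz": 0.1, "hand": 8},
    {"dx": -0.03, "dy": 0, "dz": 0.22, "wx": 0.06, "wy": 0, "wz": 0.1, "hand": 8},
    {"dx": -0.03, "dy": 0, "dz": 0.27, "wx": 0.06, "wy": 0, "wz": 0.1, "hand": 8}
  ]
}}

```text
clock: 16.85
eef_pos: [0.5106, 0.0292, 0.1387]
tool_rot: [0.586, 0.81, -0.001, 0.001]
ft_force: [0.1, 0.2, -1.4]
grip_width: 0.0107
grasp_force: 59.8
```

Emit:
{"fn": "drive_tool", "kwargs": {
  "rows": [
    {"dx": 0, "dy": 0, "dz": 0.06, "wx": 0, "wy": 0, "wz": 0, "hand": 8},
    {"dx": 0, "dy": 0, "dz": 0.12, "wx": 0, "wy": 0, "wz": 0, "hand": 8},
    {"dx": 0, "dy": 0, "dz": 0.18, "wx": 0, "wy": 0, "wz": 0, "hand": 8},
    {"dx": 0, "dy": 0, "dz": 0.22, "wx": 0, "wy": 0, "wz": 0, "hand": 8},
    {"dx": 0, "dy": 0, "dz": 0.22, "wx": 0, "wy": 0, "wz": 0, "hand": 8}
  ]
}}

```text
clock: 17.35
eef_pos: [0.5106, 0.0292, 0.1278]
tool_rot: [0.586, 0.81, -0.001, 0.001]
ft_force: [-0.2, -0.7, -1.5]
grip_width: 0.0105
grasp_force: 59.9
```

Emit:
{"fn": "drive_tool", "kwargs": {
  "rows": [
    {"dx": 0, "dy": 0, "dz": 0.02, "wx": 0, "wy": 0, "wz": 0, "hand": 8},
    {"dx": 0, "dy": 0, "dz": 0.04, "wx": 0, "wy": 0, "wz": 0, "hand": 8},
    {"dx": 0, "dy": 0, "dz": 0.04, "wx": 0, "wy": 0, "wz": 0, "hand": 8}
  ]
}}

```text
clock: 17.65
eef_pos: [0.511, 0.0293, 0.1273]
tool_rot: [0.586, 0.81, -0.0, 0.002]
ft_force: [-2.1, -0.9, 4.0]
grip_width: 0.0103
grasp_force: 60.6
```

```bash
python3 -c "
from h import *
plan([.491,.350,.20],1.88)"
```

```text
d [ 6.213  1.634 -1.466] w [0.02 0.03 0.11]
```

Emit:
{"fn": "drive_tool", "kwargs": {
  "rows": [
    {"dx": 0, "dy": 0, "dz": 0, "wx": 0, "wy": 0, "wz": 0, "hand": 45},
    {"dx": 0, "dy": 0, "dz": 0, "wx": 0, "wy": 0, "wz": 0, "hand": 45},
    {"dx": 0, "dy": 0, "dz": 0, "wx": 0, "wy": 0, "wz": 0, "hand": 45},
    {"dx": 0, "dy": 0, "dz": -0.5, "wx": 0, "wy": 0, "wz": 0, "hand": 45},
    {"dx": 0, "dy": 0, "dz": -1.4, "wx": 0, "wy": 0, "wz": 0, "hand": 83},
    {"dx": 1, "dy": 0.26, "dz": -1.47, "wx": 0, "wy": 0, "wz": 0, "hand": 83},
    {"dx": 2, "dy": 0.52, "dz": -1.47, "wx": 0, "wy": 0, "wz": 0, "hand": 83},
    {"dx": 3, "dy": 0.8, "dz": -1.47, "wx": 0, "wy": 0, "wz": 0, "hand": 83},
    {"dx": 4, "dy": 1.05, "dz": -1.47, "wx": 0, "wy": 0, "wz": 0, "hand": 83},
    {"dx": 5, "dy": 1.3, "dz": -1.47, "wx": 0, "wy": 0, "wz": 0, "hand": 83},
    {"dx": 6.2, "dy": 1.63, "dz": -1.47, "wx": 0, "wy": 0, "wz": 0, "hand": 83},
    {"dx": 6.2, "dy": 1.63, "dz": -1.47, "wx": 0, "wy": 0, "wz": 0, "hand": 83},
    {"dx": 6.2, "dy": 1.63, "dz": -1.47, "wx": 0, "wy": 0, "wz": 0, "hand": 83},
    {"dx": 6.2, "dy": 1.63, "dz": -1.47, "wx": 0, "wy": 0, "wz": 0, "hand": 83}
  ]
}}

```text
clock: 19.05
eef_pos: [0.4906, 0.3492, 0.1985]
tool_rot: [0.585, 0.811, -0.001, 0.001]
ft_force: [-0.0, -0.7, 0.2]
grip_width: 0.0832
grasp_force: 0.0
```

```bash
cat >> h.py <<'E'
def disc(t,fn,r,z=.015):
    im=save('wrist',fn); A=bot.outline_of('wrist',t)
    for a in A[:3]:
        m=a['region'].astype(np.uint8); cs,_=cv2.findContours(m,cv2.RETR_EXTERNAL,cv2.CHAIN_APPROX_NONE); c=max(cs,key=cv2.contourArea)
        # project outer contour onto top plane and fit a circle
        P=np.array([p2w('wrist',u+.0,v+.0,z)[:2] for u,v in c[:,0,:]])
        s=np.linalg.lstsq(np.c_[2*P,np.ones(len(P))],(P**2).sum(1),rcond=None)[0]
        px=im[m>0].mean(0).round()
        print(t,round(a['score'],2),np.round(a['extent']),'centre',s[:2].round(4),'R',round(np.sqrt(s[2]+s[0]**2+s[1]**2),4),'rgb',px)
E
python3 -c "
from h import *
o=bot.get_obs();print(o['eef_pos'],ang(),o['joint_pos'])
disc('disc_steel','w8.png',.034)
"
```

```text
[0.49061959 0.34924624 0.19845985] 1.8907563011039619 [ 0.62008605  0.4656538   0.21555784  1.32189126 -0.00299169  1.87092459]
disc_steel 0.67 [260. 163.  68.  72.] centre [0.4927 0.356 ] R 0.033 rgb [132. 133. 129.]
```

View pics/w8.png

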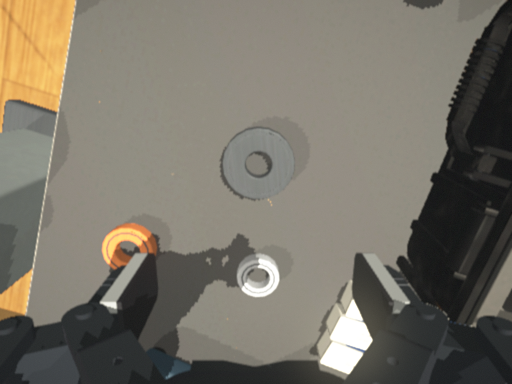

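```bash
python3 -c "
from h import *
plan([.4927,.3555,.016],1.88)"
```

```text
d [0.143 0.078 3.658] w [0.   0.03 0.1 ]
```

Emit:
{"fn": "drive_tool", "kwargs": {
  "rows": [
    {"dx": 0.14, "dy": 0.08, "dz": 0.9, "wx": 0, "wy": 0, "wz": 0, "hand": 83},
    {"dx": 0.14, "dy": 0.08, "dz": 1.8, "wx": 0, "wy": 0, "wz": 0, "hand": 83},
    {"dx": 0.14, "dy": 0.08, "dz": 2.6, "wx": 0, "wy": 0, "wz": 0, "hand": 83},
    {"dx": 0.14, "dy": 0.08, "dz": 3.2, "wx": 0, "wy": 0, "wz": 0, "hand": 83},
    {"dx": 0.14, "dy": 0.08, "dz": 3.5, "wx": 0, "wy": 0, "wz": 0, "hand": 83},
    {"dx": 0.14, "dy": 0.08, "dz": 3.66, "wx": 0, "wy": 0, "wz": 0, "hand": 83},
    {"dx": 0.14, "dy": 0.08, "dz": 3.66, "wx": 0, "wy": 0, "wz": 0, "hand": 83},
    {"dx": 0.14, "dy": 0.08, "dz": 3.66, "wx": 0, "wy": 0, "wz": 0, "hand": 83}
  ]
}}

```text
clock: 19.95
eef_pos: [0.4938, 0.3566, 0.0172]
tool_rot: [0.586, 0.81, 0.001, 0.001]
ft_force: [0.7, -0.1, 1.0]
grip_width: 0.0833
grasp_force: 0.0
```

Emit:
{"fn": "drive_tool", "kwargs": {
  "rows": [
    {"dx": 0, "dy": 0, "dz": 0.05, "wx": 0, "wy": 0, "wz": 0, "hand": 83},
    {"dx": 0, "dy": 0, "dz": 0.1, "wx": 0, "wy": 0, "wz": 0, "hand": 83},
    {"dx": 0, "dy": 0, "dz": 0.1, "wx": 0, "wy": 0, "wz": 0, "hand": 83}
  ]
}}

```text
clock: 20.25
eef_pos: [0.4929, 0.3569, 0.0114]
tool_rot: [0.586, 0.81, -0.0, 0.001]
ft_force: [0.3, -0.4, 0.8]
grip_width: 0.0828
grasp_force: 0.0
```

Emit:
{"fn": "drive_tool", "kwargs": {
  "rows": [
    {"dx": 0, "dy": 0, "dz": 0.04, "wx": 0, "wy": 0, "wz": 0, "hand": 83},
    {"dx": 0, "dy": 0, "dz": 0.08, "wx": 0, "wy": 0, "wz": 0, "hand": 83},
    {"dx": 0, "dy": 0, "dz": 0.08, "wx": 0, "wy": 0, "wz": 0, "hand": 83}
  ]
}}

```text
clock: 20.55
eef_pos: [0.4925, 0.3567, 0.0066]
tool_rot: [0.586, 0.81, -0.001, 0.001]
ft_force: [0.4, 0.7, 0.8]
grip_width: 0.0831
grasp_force: 0.0
```

Emit:
{"fn": "drive_tool", "kwargs": {
  "rows": [
    {"dx": 0, "dy": 0, "dz": 0, "wx": 0, "wy": 0, "wz": 0, "hand": 60},
    {"dx": 0, "dy": 0, "dz": 0, "wx": 0, "wy": 0, "wz": 0, "hand": 60},
    {"dx": 0, "dy": 0, "dz": 0, "wx": 0, "wy": 0, "wz": 0, "hand": 60},
    {"dx": 0, "dy": 0, "dz": 0, "wx": 0, "wy": 0, "wz": 0, "hand": 60}
  ]
}}

```text
clock: 20.95
eef_pos: [0.4929, 0.3569, 0.0078]
tool_rot: [0.586, 0.81, -0.0, 0.001]
ft_force: [-0.8, -1.3, 5.6]
grip_width: 0.0649
grasp_force: 66.9
```

Emit:
{"fn": "drive_tool", "kwargs": {
  "rows": [
    {"dx": 0, "dy": 0, "dz": -0.3, "wx": 0, "wy": 0, "wz": 0, "hand": 60},
    {"dx": 0, "dy": 0, "dz": -1, "wx": 0, "wy": 0, "wz": 0, "hand": 60},
    {"dx": 0, "dy": 0, "dz": -2, "wx": 0, "wy": 0, "wz": 0, "hand": 60},
    {"dx": 0, "dy": 0, "dz": -3, "wx": 0, "wy": 0, "wz": 0, "hand": 60},
    {"dx": 0, "dy": 0, "dz": -4, "wx": 0, "wy": 0, "wz": 0, "hand": 60},
    {"dx": 0, "dy": 0, "dz": -4, "wx": 0, "wy": 0, "wz": 0, "hand": 60}
  ]
}}

```text
clock: 21.55
eef_pos: [0.496, 0.3597, 0.2153]
tool_rot: [0.586, 0.81, 0.007, 0.004]
ft_force: [1.2, 0.9, -3.0]
grip_width: 0.0649
grasp_force: 68.3
```

```bash
python3 -c "
from h import *
m=avg(2)
plan([.5105,.030,.20],1.88)
save('wrist','w9.png')"
```

```text
[ 4.9377e+02  3.5804e+02  2.0941e+02  5.8900e+00  1.1800e+00  1.8900e+00
 -4.4000e-01 -3.5000e-01 -4.1500e+00  3.0000e-02  3.0000e-02  1.0000e-02]
sd [0.81 0.61 1.69 2.68 1.97 0.   0.26 0.19 0.02 0.03 0.01 0.01]
d [-6.328 -1.721  0.161] w [0.03 0.02 0.11]
```

View pics/w9.png

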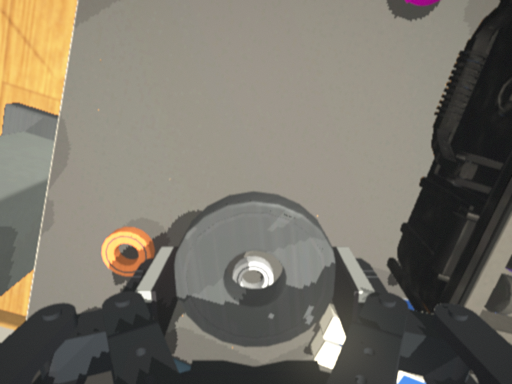

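```bash
cat >> h.py <<'E'
def held(t,h):
    "centre of the held disc in tool coordinates (mm); h = tool z of its top"
    C0=bot.get_calibration('wrist');f=192/np.tan(np.radians(C0['vfov'])/2);M=np.array(C0['mount']);C=(C0,f,M[:3,3],M[:3,:3])
    bot.camera('wrist')
    for a in bot.outline_of('wrist',t)[:2]:
        cs,_=cv2.findContours(a['region'].astype(np.uint8),cv2.RETR_EXTERNAL,cv2.CHAIN_APPROX_NONE); c=max(cs,key=cv2.contourArea)
        P=np.array([p2w('wrist',u,v,h,C)[:2] for u,v in c[:,0,:]])*1000
        s=np.linalg.lstsq(np.c_[2*P,np.ones(len(P))],(P**2).sum(1),rcond=None)[0]
        print(t,round(a['score'],2),np.round(a['extent']),s[:2].round(1),'R',np.sqrt(s[2]+s[0]**2+s[1]**2).round(1))
E
python3 -c "
from h import *
held('disc_steel',-.0072)
C0=bot.get_calibration('wrist');f=192/np.tan(np.radians(C0['vfov'])/2);M=np.array(C0['mount']);C=(C0,f,M[:3,3],M[:3,:3])
for u,v in[(175,265),(336,265),(255,193),(258,268),(232,270),(285,270)]: print(p2w('wrist',u,v,-.0072,C)*1000)
"
```

```text
disc_steel 0.63 [256. 269. 158. 155.] [1.6 0.5] R 33.8
disc_steel 0.38 [181. 366.  16.  10.] [-43.3 -31.7] R 3.3
[  5.93510476 -31.29793864  -7.2       ]
[ 5.99737841 33.20446832 -7.2       ]
[36.09381309  0.70831224 -7.2       ]
[ 4.62325397  1.95890012 -7.2       ]
[ 3.71298489 -8.50308212 -7.2       ]
[ 3.73352254 12.83082761 -7.2       ]
```

```bash
python3 -c "
from h import *
plan([.5108,.0285,.19],1.88)"
```

```text
d [-6.345 -1.679  0.312] w [-0.06  0.05  0.11]
```

Emit:
{"fn": "drive_tool", "kwargs": {
  "rows": [
    {"dx": -0.6, "dy": -0.2, "dz": 0.1, "wx": 0, "wy": 0, "wz": 0, "hand": 60},
    {"dx": -1.5, "dy": -0.4, "dz": 0.31, "wx": 0, "wy": 0, "wz": 0, "hand": 60},
    {"dx": -2.4, "dy": -0.65, "dz": 0.31, "wx": 0, "wy": 0, "wz": 0, "hand": 60},
    {"dx": -3.3, "dy": -0.9, "dz": 0.31, "wx": 0, "wy": 0, "wz": 0, "hand": 60},
    {"dx": -4.2, "dy": -1.1, "dz": 0.31, "wx": 0, "wy": 0, "wz": 0, "hand": 60},
    {"dx": -5, "dy": -1.3, "dz": 0.31, "wx": 0, "wy": 0, "wz": 0, "hand": 60},
    {"dx": -5.7, "dy": -1.5, "dz": 0.31, "wx": 0, "wy": 0, "wz": 0, "hand": 60},
    {"dx": -6.2, "dy": -1.65, "dz": 0.31, "wx": 0, "wy": 0, "wz": 0, "hand": 60},
    {"dx": -6.34, "dy": -1.68, "dz": 0.31, "wx": 0, "wy": 0, "wz": 0, "hand": 60},
    {"dx": -6.34, "dy": -1.68, "dz": 0.31, "wx": 0, "wy": 0, "wz": 0, "hand": 60},
    {"dx": -6.34, "dy": -1.68, "dz": 0.31, "wx": 0, "wy": 0, "wz": 0, "hand": 60}
  ]
}}

```text
clock: 22.9
eef_pos: [0.5116, 0.0304, 0.191]
tool_rot: [0.586, 0.811, -0.001, 0.0]
ft_force: [0.6, 0.7, -3.7]
grip_width: 0.0647
grasp_force: 68.2
```

```bash
python3 -c "
from h import *
avg(2)
plan([.5108,.0285,.152],1.88)"
```

```text
[ 5.1184e+02  3.0870e+01  1.9149e+02 -1.0000e-02 -1.5700e+00  1.8900e+00
 -0.0000e+00  2.7000e-01 -3.7700e+00  0.0000e+00  4.0000e-02 -0.0000e+00]
sd [0.07 0.09 0.12 0.26 0.04 0.   0.36 0.2  0.16 0.02 0.   0.01]
d [-0.039 -0.036  0.792] w [-0.    0.02  0.13]
```

Emit:
{"fn": "drive_tool", "kwargs": {
  "rows": [
    {"dx": -0.04, "dy": -0.035, "dz": 0.3, "wx": 0, "wy": 0, "wz": 0, "hand": 60},
    {"dx": -0.04, "dy": -0.035, "dz": 0.6, "wx": 0, "wy": 0, "wz": 0, "hand": 60},
    {"dx": -0.04, "dy": -0.035, "dz": 0.75, "wx": 0, "wy": 0, "wz": 0, "hand": 60},
    {"dx": -0.04, "dy": -0.035, "dz": 0.75, "wx": 0, "wy": 0, "wz": 0, "hand": 60},
    {"dx": -0.04, "dy": -0.035, "dz": 0.75, "wx": 0, "wy": 0, "wz": 0, "hand": 60}
  ]
}}

```text
clock: 23.5
eef_pos: [0.5114, 0.0279, 0.155]
tool_rot: [0.585, 0.811, -0.0, 0.001]
ft_force: [1.0, 0.1, -2.6]
grip_width: 0.0646
grasp_force: 68.2
```

```bash
python3 -c "
from h import *
avg(2)
plan([.5108,.0285,.152],1.88)"
```

```text
[ 5.1180e+02  2.7660e+01  1.5544e+02  2.7800e+00 -1.8700e+00  1.8900e+00
 -5.0000e-02 -2.0000e-02 -3.1100e+00 -2.0000e-02  2.0000e-02  3.0000e-02]
sd [0.06 0.05 0.08 0.2  0.01 0.   0.05 0.25 0.26 0.01 0.03 0.01]
d [ 0.024 -0.015  0.07 ] w [0.03 0.03 0.12]
```

Emit:
{"fn": "drive_tool", "kwargs": {
  "rows": [
    {"dx": 0.02, "dy": -0.015, "dz": 0.1, "wx": 0, "wy": 0, "wz": 0, "hand": 60},
    {"dx": 0.02, "dy": -0.015, "dz": 0.2, "wx": 0, "wy": 0, "wz": 0, "hand": 60},
    {"dx": 0.02, "dy": -0.015, "dz": 0.3, "wx": 0, "wy": 0, "wz": 0, "hand": 60},
    {"dx": 0.02, "dy": -0.015, "dz": 0.4, "wx": 0, "wy": 0, "wz": 0, "hand": 60},
    {"dx": 0.02, "dy": -0.015, "dz": 0.5, "wx": 0, "wy": 0, "wz": 0, "hand": 60},
    {"dx": 0.02, "dy": -0.015, "dz": 0.5, "wx": 0, "wy": 0, "wz": 0, "hand": 60}
  ]
}}

```text
clock: 24.2
eef_pos: [0.5097, 0.0279, 0.1287]
tool_rot: [0.586, 0.81, -0.001, 0.001]
ft_force: [-0.4, 1.2, -3.3]
grip_width: 0.0651
grasp_force: 68.2
```

Emit:
{"fn": "drive_tool", "kwargs": {
  "rows": [
    {"dx": 0, "dy": 0.02, "dz": 0.1, "wx": 0, "wy": 0, "wz": 0, "hand": 60},
    {"dx": 0, "dy": 0.02, "dz": 0.2, "wx": 0, "wy": 0, "wz": 0, "hand": 60},
    {"dx": 0, "dy": 0.02, "dz": 0.3, "wx": 0, "wy": 0, "wz": 0, "hand": 60},
    {"dx": 0, "dy": 0.02, "dz": 0.4, "wx": 0, "wy": 0, "wz": 0, "hand": 60},
    {"dx": 0, "dy": 0.02, "dz": 0.5, "wx": 0, "wy": 0, "wz": 0, "hand": 60},
    {"dx": 0, "dy": 0.02, "dz": 0.5, "wx": 0, "wy": 0, "wz": 0, "hand": 60}
  ]
}}

```text
clock: 24.8
eef_pos: [0.5106, 0.0281, 0.1037]
tool_rot: [0.586, 0.81, -0.001, 0.001]
ft_force: [-0.7, 0.6, -3.6]
grip_width: 0.0649
grasp_force: 68.2
```

Emit:
{"fn": "drive_tool", "kwargs": {
  "rows": [
    {"dx": 0, "dy": 0, "dz": 0.1, "wx": 0, "wy": 0, "wz": 0, "hand": 60},
    {"dx": 0, "dy": 0, "dz": 0.2, "wx": 0, "wy": 0, "wz": 0, "hand": 60},
    {"dx": 0, "dy": 0, "dz": 0.3, "wx": 0, "wy": 0, "wz": 0, "hand": 60},
    {"dx": 0, "dy": 0, "dz": 0.38, "wx": 0, "wy": 0, "wz": 0, "hand": 60},
    {"dx": 0, "dy": 0, "dz": 0.38, "wx": 0, "wy": 0, "wz": 0, "hand": 60}
  ]
}}

```text
clock: 25.3
eef_pos: [0.5107, 0.028, 0.0849]
tool_rot: [0.586, 0.81, -0.001, 0.001]
ft_force: [-0.4, 1.0, -3.1]
grip_width: 0.0653
grasp_force: 68.2
```

Emit:
{"fn": "drive_tool", "kwargs": {
  "rows": [
    {"dx": 0, "dy": 0, "dz": 0.03, "wx": 0, "wy": 0, "wz": 0, "hand": 60},
    {"dx": 0, "dy": 0, "dz": 0.03, "wx": 0, "wy": 0, "wz": 0, "hand": 83},
    {"dx": 0, "dy": 0, "dz": 0.03, "wx": 0, "wy": 0, "wz": 0, "hand": 83},
    {"dx": 0, "dy": 0, "dz": 0.03, "wx": 0, "wy": 0, "wz": 0, "hand": 83},
    {"dx": 0, "dy": 0, "dz": -0.6, "wx": 0, "wy": 0, "wz": 0, "hand": 83},
    {"dx": 0, "dy": 0, "dz": -1.5, "wx": 0, "wy": 0, "wz": 0, "hand": 83},
    {"dx": 0, "dy": 0, "dz": -2.2, "wx": 0, "wy": 0, "wz": 0, "hand": 83},
    {"dx": 0, "dy": 0, "dz": -2.2, "wx": 0, "wy": 0, "wz": 0, "hand": 83}
  ]
}}

```text
clock: 26.1
eef_pos: [0.515, 0.0285, 0.202]
tool_rot: [0.586, 0.81, 0.003, 0.006]
ft_force: [0.8, -0.1, 0.1]
grip_width: 0.0831
grasp_force: 0.0
```

```bash
python3 -c "
from h import *
disc('disc_steel','w10.png',.034,z=.091)
plan([.3955,.227,.17],1.88)"
```

```text
disc_steel 0.73 [216. 316. 273. 125.] centre [ 0.5453 -0.0818] R 0.0574 rgb [146. 137.  84.]
disc_steel 0.68 [249. 191.  89.  88.] centre [0.5072 0.0302] R 0.0326 rgb [103. 104. 101.]
disc_steel 0.43 [247. 198.  28.  50.] centre [0.5091 0.0241] R 0.0142 rgb [173. 169. 165.]
d [ 4.505 -0.968  0.522] w [0.05 0.04 0.11]
```

Emit:
{"fn": "drive_tool", "kwargs": {
  "rows": [
    {"dx": 1, "dy": -0.2, "dz": 0, "wx": 0, "wy": 0, "wz": 0, "hand": 83},
    {"dx": 2, "dy": -0.4, "dz": 0, "wx": 0, "wy": 0, "wz": 0, "hand": 83},
    {"dx": 3, "dy": -0.65, "dz": 0.2, "wx": 0, "wy": 0, "wz": 0, "hand": 83},
    {"dx": 4, "dy": -0.9, "dz": 0.5, "wx": 0, "wy": 0, "wz": 0, "hand": 83},
    {"dx": 4.5, "dy": -0.97, "dz": 0.52, "wx": 0, "wy": 0, "wz": 0, "hand": 83},
    {"dx": 4.5, "dy": -0.97, "dz": 0.52, "wx": 0, "wy": 0, "wz": 0, "hand": 83},
    {"dx": 4.5, "dy": -0.97, "dz": 0.52, "wx": 0, "wy": 0, "wz": 0, "hand": 83},
    {"dx": 4.5, "dy": -0.97, "dz": 0.52, "wx": 0, "wy": 0, "wz": 0, "hand": 83}
  ]
}}

```text
clock: 27.0
eef_pos: [0.3945, 0.226, 0.1685]
tool_rot: [0.586, 0.81, -0.001, 0.001]
ft_force: [0.6, 0.6, 0.1]
grip_width: 0.083
grasp_force: 0.0
```

```bash
python3 -c "
from h import *
avg(1)
disc('disc_copper','w11.png',.026)
disc('disc_alu','w11.png',.022)
"
```

```text
[ 3.9485e+02  2.2582e+02  1.6877e+02  9.1000e-01 -2.6500e+00  1.8900e+00
 -1.1000e-01 -7.2000e-01 -3.1000e-01 -1.0000e-02 -5.0000e-02  5.0000e-02]
sd [0. 0. 0. 0. 0. 0. 0. 0. 0. 0. 0. 0.]
disc_copper 0.94 [257. 172.  64.  61.] centre [0.3957 0.2315] R 0.0258 rgb [245. 190. 115.]
disc_alu 0.76 [402. 205.  53.  52.] centre [0.5266 0.2442] R 0.0231 rgb [217. 217. 213.]
```

```bash
python3 -c "
from h import *
plan([.3957,.2315,.0115],1.88)
"
```

```text
d [0.108 0.044 3.154] w [0.01 0.03 0.09]
```

Emit:
{"fn": "drive_tool", "kwargs": {
  "rows": [
    {"dx": 0.1, "dy": 0.04, "dz": 0.8, "wx": 0, "wy": 0, "wz": 0, "hand": 70},
    {"dx": 0.1, "dy": 0.04, "dz": 1.6, "wx": 0, "wy": 0, "wz": 0, "hand": 70},
    {"dx": 0.1, "dy": 0.04, "dz": 2.3, "wx": 0, "wy": 0, "wz": 0, "hand": 70},
    {"dx": 0.1, "dy": 0.04, "dz": 2.9, "wx": 0, "wy": 0, "wz": 0, "hand": 70},
    {"dx": 0.1, "dy": 0.04, "dz": 3.15, "wx": 0, "wy": 0, "wz": 0, "hand": 70},
    {"dx": 0.1, "dy": 0.04, "dz": 3.15, "wx": 0, "wy": 0, "wz": 0, "hand": 70},
    {"dx": 0.1, "dy": 0.04, "dz": 3.15, "wx": 0, "wy": 0, "wz": 0, "hand": 70},
    {"dx": 0.1, "dy": 0.04, "dz": 3.15, "wx": 0, "wy": 0, "wz": 0, "hand": 40},
    {"dx": 0.1, "dy": 0.04, "dz": 3.15, "wx": 0, "wy": 0, "wz": 0, "hand": 40},
    {"dx": 0.1, "dy": 0.04, "dz": 3.15, "wx": 0, "wy": 0, "wz": 0, "hand": 40},
    {"dx": 0.1, "dy": 0.04, "dz": 3.15, "wx": 0, "wy": 0, "wz": 0, "hand": 40}
  ]
}}

```text
clock: 28.35
eef_pos: [0.3962, 0.2323, 0.0135]
tool_rot: [0.586, 0.81, 0.001, 0.002]
ft_force: [0.5, -1.0, 5.6]
grip_width: 0.0488
grasp_force: 61.1
```

Emit:
{"fn": "drive_tool", "kwargs": {
  "rows": [
    {"dx": 0, "dy": 0, "dz": -0.3, "wx": 0, "wy": 0, "wz": 0, "hand": 40},
    {"dx": 0, "dy": 0, "dz": -1, "wx": 0, "wy": 0, "wz": 0, "hand": 40},
    {"dx": 0, "dy": 0, "dz": -2, "wx": 0, "wy": 0, "wz": 0, "hand": 40},
    {"dx": 0, "dy": 0, "dz": -3, "wx": 0, "wy": 0, "wz": 0, "hand": 40},
    {"dx": 0, "dy": 0, "dz": -3.6, "wx": 0, "wy": 0, "wz": 0, "hand": 40},
    {"dx": 0, "dy": 0, "dz": -3.6, "wx": 0, "wy": 0, "wz": 0, "hand": 40},
    {"dx": 0, "dy": 0, "dz": -3.6, "wx": 0, "wy": 0, "wz": 0, "hand": 40}
  ]
}}

```text
clock: 29.05
eef_pos: [0.3951, 0.2323, 0.1926]
tool_rot: [0.586, 0.81, 0.001, 0.002]
ft_force: [0.1, -0.2, -2.3]
grip_width: 0.0489
grasp_force: 63.2
```

```bash
python3 -c "
from h import *
held('disc_copper',-.0035)
avg(2)
plan([.5108,.0302,.19],1.88)
"
```

```text
disc_copper 0.88 [255. 266. 119. 117.] [1.9 0.5] R 25.8
[ 3.9363e+02  2.3148e+02  1.9000e+02 -1.7100e+00 -3.8200e+00  1.8900e+00
 -1.0000e-01 -2.4000e-01 -2.5200e+00  2.0000e-02  1.0000e-02  0.0000e+00]
sd [0.02 0.02 0.05 0.11 0.06 0.   0.38 0.52 0.68 0.01 0.   0.02]
d [-4.558  0.962  0.01 ] w [-0.03  0.04  0.11]
```

Emit:
{"fn": "drive_tool", "kwargs": {
  "rows": [
    {"dx": -0.8, "dy": 0.16, "dz": -0.1, "wx": 0, "wy": 0, "wz": 0, "hand": 40},
    {"dx": -1.7, "dy": 0.36, "dz": -0.1, "wx": 0, "wy": 0, "wz": 0, "hand": 40},
    {"dx": -2.6, "dy": 0.55, "dz": -0.1, "wx": 0, "wy": 0, "wz": 0, "hand": 40},
    {"dx": -3.4, "dy": 0.72, "dz": -0.1, "wx": 0, "wy": 0, "wz": 0, "hand": 40},
    {"dx": -4.1, "dy": 0.87, "dz": -0.1, "wx": 0, "wy": 0, "wz": 0, "hand": 40},
    {"dx": -4.59, "dy": 0.95, "dz": -0.1, "wx": 0, "wy": 0, "wz": 0, "hand": 40},
    {"dx": -4.59, "dy": 0.95, "dz": 0.1, "wx": 0, "wy": 0, "wz": 0, "hand": 40},
    {"dx": -4.59, "dy": 0.95, "dz": 0.3, "wx": 0, "wy": 0, "wz": 0, "hand": 40},
    {"dx": -4.59, "dy": 0.95, "dz": 0.5, "wx": 0, "wy": 0, "wz": 0, "hand": 40},
    {"dx": -4.59, "dy": 0.95, "dz": 0.5, "wx": 0, "wy": 0, "wz": 0, "hand": 40},
    {"dx": -4.59, "dy": 0.95, "dz": 0.5, "wx": 0, "wy": 0, "wz": 0, "hand": 40}
  ]
}}

```text
clock: 30.35
eef_pos: [0.5111, 0.03, 0.1666]
tool_rot: [0.585, 0.811, -0.001, 0.0]
ft_force: [0.9, -0.3, -1.7]
grip_width: 0.0488
grasp_force: 63.1
```

```bash
python3 -c "
from h import *
avg(2)
plan([.5108,.0285,.1045],1.88)
"
```

```text
[ 5.1182e+02  2.9860e+01  1.6741e+02  1.6600e+00 -1.9200e+00  1.8900e+00
  8.5000e-01 -3.6000e-01 -1.2600e+00  0.0000e+00  2.0000e-02 -0.0000e+00]
sd [0.17 0.05 0.19 0.45 0.03 0.   0.63 0.11 1.04 0.01 0.01 0.03]
d [-0.014 -0.033  1.262] w [0.02 0.03 0.13]
```

Emit:
{"fn": "drive_tool", "kwargs": {
  "rows": [
    {"dx": -0.015, "dy": -0.02, "dz": 0.15, "wx": 0, "wy": 0, "wz": 0, "hand": 40},
    {"dx": -0.015, "dy": -0.02, "dz": 0.25, "wx": 0, "wy": 0, "wz": 0, "hand": 40},
    {"dx": -0.015, "dy": -0.02, "dz": 0.35, "wx": 0, "wy": 0, "wz": 0, "hand": 40},
    {"dx": -0.015, "dy": -0.02, "dz": 0.45, "wx": 0, "wy": 0, "wz": 0, "hand": 40},
    {"dx": -0.015, "dy": -0.02, "dz": 0.55, "wx": 0, "wy": 0, "wz": 0, "hand": 40},
    {"dx": -0.015, "dy": -0.02, "dz": 0.55, "wx": 0, "wy": 0, "wz": 0, "hand": 40}
  ]
}}

```text
clock: 31.05
eef_pos: [0.5106, 0.0281, 0.1387]
tool_rot: [0.586, 0.81, -0.001, 0.0]
ft_force: [0.3, 1.0, -2.9]
grip_width: 0.0491
grasp_force: 63.1
```

Good position and no contact force; continue down.

Emit:
{"fn": "drive_tool", "kwargs": {
  "rows": [
    {"dx": 0, "dy": 0, "dz": 0.1, "wx": 0, "wy": 0, "wz": 0, "hand": 40},
    {"dx": 0, "dy": 0, "dz": 0.2, "wx": 0, "wy": 0, "wz": 0, "hand": 40},
    {"dx": 0, "dy": 0, "dz": 0.3, "wx": 0, "wy": 0, "wz": 0, "hand": 40},
    {"dx": 0, "dy": 0, "dz": 0.4, "wx": 0, "wy": 0, "wz": 0, "hand": 40},
    {"dx": 0, "dy": 0, "dz": 0.5, "wx": 0, "wy": 0, "wz": 0, "hand": 40},
    {"dx": 0, "dy": 0, "dz": 0.6, "wx": 0, "wy": 0, "wz": 0, "hand": 40},
    {"dx": 0, "dy": 0, "dz": 0.66, "wx": 0, "wy": 0, "wz": 0, "hand": 40},
    {"dx": 0, "dy": 0, "dz": 0.66, "wx": 0, "wy": 0, "wz": 0, "hand": 40}
  ]
}}

```text
clock: 31.85
eef_pos: [0.5113, 0.0279, 0.1061]
tool_rot: [0.586, 0.81, -0.001, 0.001]
ft_force: [-1.2, 2.5, -2.5]
grip_width: 0.0488
grasp_force: 63.1
```

Emit:
{"fn": "drive_tool", "kwargs": {
  "rows": [
    {"dx": 0, "dy": 0, "dz": 0.03, "wx": 0, "wy": 0, "wz": 0, "hand": 40},
    {"dx": 0, "dy": 0, "dz": 0.03, "wx": 0, "wy": 0, "wz": 0, "hand": 75},
    {"dx": 0, "dy": 0, "dz": 0.03, "wx": 0, "wy": 0, "wz": 0, "hand": 75},
    {"dx": 0, "dy": 0, "dz": 0.03, "wx": 0, "wy": 0, "wz": 0, "hand": 75},
    {"dx": 0, "dy": 0, "dz": -0.6, "wx": 0, "wy": 0, "wz": 0, "hand": 75},
    {"dx": 0, "dy": 0, "dz": -1.4, "wx": 0, "wy": 0, "wz": 0, "hand": 75},
    {"dx": 0, "dy": 0, "dz": -2, "wx": 0, "wy": 0, "wz": 0, "hand": 75},
    {"dx": 0, "dy": 0, "dz": -2, "wx": 0, "wy": 0, "wz": 0, "hand": 75},
    {"dx": 0, "dy": 0, "dz": -2, "wx": 0, "wy": 0, "wz": 0, "hand": 75}
  ]
}}

```text
clock: 32.75
eef_pos: [0.5118, 0.0278, 0.2076]
tool_rot: [0.586, 0.81, 0.0, 0.002]
ft_force: [1.1, 0.2, 0.2]
grip_width: 0.0753
grasp_force: 0.0
```

```bash
python3 -c "
from h import *
avg(2)
disc('disc_copper','w12.png',.026,z=.106)
disc('disc_alu','w12b.png',.026)
plan([.5266,.242,.17],1.88)
"
```

```text
[ 5.1064e+02  2.7870e+01  2.0597e+02  3.4000e-01 -2.4500e+00  1.8900e+00
 -4.7000e-01 -2.0000e-02 -3.2000e-01  1.0000e-02 -1.0000e-02 -2.0000e-02]
sd [0.25 0.03 0.37 0.85 0.01 0.   0.19 0.85 0.35 0.   0.02 0.01]
disc_copper 0.93 [257. 199.  76.  72.] centre [0.5114 0.0286] R 0.0259 rgb [225. 154.  96.]
d [3.962 1.651 0.699] w [-0.02  0.02  0.11]
```

Emit:
{"fn": "drive_tool", "kwargs": {
  "rows": [
    {"dx": 0.9, "dy": 0.37, "dz": 0, "wx": 0, "wy": 0, "wz": 0, "hand": 75},
    {"dx": 1.8, "dy": 0.75, "dz": 0, "wx": 0, "wy": 0, "wz": 0, "hand": 75},
    {"dx": 2.7, "dy": 1.1, "dz": 0.3, "wx": 0, "wy": 0, "wz": 0, "hand": 70},
    {"dx": 3.5, "dy": 1.45, "dz": 0.6, "wx": 0, "wy": 0, "wz": 0, "hand": 70},
    {"dx": 3.96, "dy": 1.65, "dz": 0.7, "wx": 0, "wy": 0, "wz": 0, "hand": 65},
    {"dx": 3.96, "dy": 1.65, "dz": 0.7, "wx": 0, "wy": 0, "wz": 0, "hand": 65},
    {"dx": 3.96, "dy": 1.65, "dz": 0.7, "wx": 0, "wy": 0, "wz": 0, "hand": 65},
    {"dx": 3.96, "dy": 1.65, "dz": 0.7, "wx": 0, "wy": 0, "wz": 0, "hand": 65}
  ]
}}

```text
clock: 33.85
eef_pos: [0.5274, 0.2411, 0.1712]
tool_rot: [0.586, 0.81, -0.001, 0.001]
ft_force: [-0.4, 0.1, 0.7]
grip_width: 0.0648
grasp_force: 0.0
```

```bash
python3 -c "
from h import *
avg(1)
disc('disc_alu','w13.png',.022)
disc('disc_brass','w13.png',.022)
plan([.5266,.2442,.0125],1.88)
"
```

```text
[ 5.2755e+02  2.4084e+02  1.7151e+02  1.4400e+00 -2.3000e+00  1.8900e+00
 -2.5000e-01 -4.0000e-01 -2.2000e-01  4.0000e-02  3.0000e-02 -3.0000e-02]
sd [0. 0. 0. 0. 0. 0. 0. 0. 0. 0. 0. 0.]
disc_alu 0.57 [254. 174.  51.  52.] centre [0.5294 0.2437] R 0.0218 rgb [198. 197. 191.]
disc_brass 0.73 [409. 376.  20.  16.] centre [0.7471 0.0866] R 0.0099 rgb [203. 200.  48.]
d [ 0.074 -0.007  3.186] w [0.02 0.03 0.09]
```

```bash
python3 -c "
from h import *
print(p2w('top',176,171,.02),p2w('top',192,172.5,.02),p2w('top',203,171.5,.02))
"
```

```text
[0.62426541 0.26398299 0.02      ] [0.61851361 0.20467132 0.02      ] [0.62226162 0.16400226 0.02      ]
```

Emit:
{"fn": "drive_tool", "kwargs": {
  "rows": [
    {"dx": 0.05, "dy": 0.04, "dz": 0.8, "wx": 0, "wy": 0, "wz": 0, "hand": 62},
    {"dx": 0.05, "dy": 0.04, "dz": 1.6, "wx": 0, "wy": 0, "wz": 0, "hand": 62},
    {"dx": 0.05, "dy": 0.04, "dz": 2.3, "wx": 0, "wy": 0, "wz": 0, "hand": 62},
    {"dx": 0.05, "dy": 0.04, "dz": 2.9, "wx": 0, "wy": 0, "wz": 0, "hand": 62},
    {"dx": 0.05, "dy": 0.04, "dz": 3.18, "wx": 0, "wy": 0, "wz": 0, "hand": 62},
    {"dx": 0.05, "dy": 0.04, "dz": 3.18, "wx": 0, "wy": 0, "wz": 0, "hand": 62},
    {"dx": 0.05, "dy": 0.04, "dz": 3.18, "wx": 0, "wy": 0, "wz": 0, "hand": 62},
    {"dx": 0.05, "dy": 0.04, "dz": 3.18, "wx": 0, "wy": 0, "wz": 0, "hand": 34},
    {"dx": 0.05, "dy": 0.04, "dz": 3.18, "wx": 0, "wy": 0, "wz": 0, "hand": 34},
    {"dx": 0.05, "dy": 0.04, "dz": 3.18, "wx": 0, "wy": 0, "wz": 0, "hand": 34},
    {"dx": 0.05, "dy": 0.04, "dz": 3.18, "wx": 0, "wy": 0, "wz": 0, "hand": 34}
  ]
}}

```text
clock: 35.2
eef_pos: [0.5304, 0.2454, 0.0151]
tool_rot: [0.586, 0.81, 0.002, 0.002]
ft_force: [-1.0, -1.2, 5.3]
grip_width: 0.0409
grasp_force: 59.9
```

Emit:
{"fn": "drive_tool", "kwargs": {
  "rows": [
    {"dx": 0, "dy": 0, "dz": -0.3, "wx": 0, "wy": 0, "wz": 0, "hand": 34},
    {"dx": 0, "dy": 0, "dz": -1, "wx": 0, "wy": 0, "wz": 0, "hand": 34},
    {"dx": 0, "dy": 0, "dz": -2, "wx": 0, "wy": 0, "wz": 0, "hand": 34},
    {"dx": 0, "dy": 0, "dz": -3, "wx": 0, "wy": 0, "wz": 0, "hand": 34},
    {"dx": 0, "dy": 0, "dz": -3.6, "wx": 0, "wy": 0, "wz": 0, "hand": 34},
    {"dx": 0, "dy": 0, "dz": -3.6, "wx": 0, "wy": 0, "wz": 0, "hand": 34},
    {"dx": 0, "dy": 0, "dz": -3.6, "wx": 0, "wy": 0, "wz": 0, "hand": 34}
  ]
}}

```text
clock: 35.9
eef_pos: [0.5292, 0.2454, 0.1943]
tool_rot: [0.586, 0.81, 0.001, 0.002]
ft_force: [-1.1, -0.6, -1.1]
grip_width: 0.041
grasp_force: 61.0
```

```bash
python3 -c "
from h import *
held('disc_alu',-.001)
avg(2)
plan([.5108,.0302,.19],1.88)
"
```

```text
disc_alu 0.58 [252. 264.  95. 102.] [1.2 0.5] R 22.0
[ 5.2748e+02  2.4454e+02  1.9065e+02 -1.6000e+00 -3.4000e+00  1.8900e+00
 -1.6000e-01  9.9000e-01 -1.4300e+00 -1.0000e-02  0.0000e+00  4.0000e-02]
sd [0.   0.01 0.11 0.18 0.09 0.   0.52 0.23 0.61 0.02 0.02 0.02]
d [-3.966 -1.661  0.026] w [-0.03  0.03  0.11]
```

Emit:
{"fn": "drive_tool", "kwargs": {
  "rows": [
    {"dx": -0.9, "dy": -0.37, "dz": -0.1, "wx": 0, "wy": 0, "wz": 0, "hand": 34},
    {"dx": -1.8, "dy": -0.75, "dz": -0.1, "wx": 0, "wy": 0, "wz": 0, "hand": 34},
    {"dx": -2.6, "dy": -1.1, "dz": -0.1, "wx": 0, "wy": 0, "wz": 0, "hand": 34},
    {"dx": -3.3, "dy": -1.4, "dz": -0.1, "wx": 0, "wy": 0, "wz": 0, "hand": 34},
    {"dx": -3.8, "dy": -1.6, "dz": -0.1, "wx": 0, "wy": 0, "wz": 0, "hand": 34},
    {"dx": -3.99, "dy": -1.67, "dz": 0, "wx": 0, "wy": 0, "wz": 0, "hand": 34},
    {"dx": -3.99, "dy": -1.67, "dz": 0.2, "wx": 0, "wy": 0, "wz": 0, "hand": 34},
    {"dx": -3.99, "dy": -1.67, "dz": 0.4, "wx": 0, "wy": 0, "wz": 0, "hand": 34},
    {"dx": -3.99, "dy": -1.67, "dz": 0.4, "wx": 0, "wy": 0, "wz": 0, "hand": 34},
    {"dx": -3.99, "dy": -1.67, "dz": 0.4, "wx": 0, "wy": 0, "wz": 0, "hand": 34}
  ]
}}

```text
clock: 37.1
eef_pos: [0.5114, 0.0305, 0.1718]
tool_rot: [0.585, 0.811, -0.001, 0.0]
ft_force: [-0.3, -0.7, -0.5]
grip_width: 0.0415
grasp_force: 61.0
```

```bash
python3 -c "
from h import *
avg(2)
plan([.5108,.0288,.121],1.88)
"
```

```text
[ 5.1193e+02  3.0370e+01  1.7254e+02  1.1600e+00 -1.8700e+00  1.8900e+00
 -1.0000e-02  3.0000e-02 -3.3000e-01 -4.0000e-02  2.0000e-02  2.0000e-02]
sd [0.1  0.07 0.18 0.38 0.01 0.   0.07 0.69 0.24 0.03 0.03 0.01]
d [-0.019 -0.034  1.035] w [0.01 0.03 0.13]
```

Emit:
{"fn": "drive_tool", "kwargs": {
  "rows": [
    {"dx": -0.015, "dy": -0.02, "dz": 0.15, "wx": 0, "wy": 0, "wz": 0, "hand": 34},
    {"dx": -0.015, "dy": -0.02, "dz": 0.25, "wx": 0, "wy": 0, "wz": 0, "hand": 34},
    {"dx": -0.015, "dy": -0.02, "dz": 0.35, "wx": 0, "wy": 0, "wz": 0, "hand": 34},
    {"dx": -0.015, "dy": -0.02, "dz": 0.45, "wx": 0, "wy": 0, "wz": 0, "hand": 34},
    {"dx": -0.015, "dy": -0.02, "dz": 0.55, "wx": 0, "wy": 0, "wz": 0, "hand": 34},
    {"dx": -0.015, "dy": -0.02, "dz": 0.55, "wx": 0, "wy": 0, "wz": 0, "hand": 34}
  ]
}}

```text
clock: 37.8
eef_pos: [0.5106, 0.0283, 0.1443]
tool_rot: [0.586, 0.81, -0.001, 0.0]
ft_force: [-0.1, 0.6, -1.3]
grip_width: 0.0408
grasp_force: 61.0
```

Emit:
{"fn": "drive_tool", "kwargs": {
  "rows": [
    {"dx": 0, "dy": 0, "dz": 0.1, "wx": 0, "wy": 0, "wz": 0, "hand": 34},
    {"dx": 0, "dy": 0, "dz": 0.2, "wx": 0, "wy": 0, "wz": 0, "hand": 34},
    {"dx": 0, "dy": 0, "dz": 0.3, "wx": 0, "wy": 0, "wz": 0, "hand": 34},
    {"dx": 0, "dy": 0, "dz": 0.4, "wx": 0, "wy": 0, "wz": 0, "hand": 34},
    {"dx": 0, "dy": 0, "dz": 0.46, "wx": 0, "wy": 0, "wz": 0, "hand": 34},
    {"dx": 0, "dy": 0, "dz": 0.46, "wx": 0, "wy": 0, "wz": 0, "hand": 34}
  ]
}}

```text
clock: 38.4
eef_pos: [0.5107, 0.0285, 0.1216]
tool_rot: [0.586, 0.81, -0.001, 0.0]
ft_force: [-0.1, 1.2, -1.5]
grip_width: 0.041
grasp_force: 60.9
```

Emit:
{"fn": "drive_tool", "kwargs": {
  "rows": [
    {"dx": 0, "dy": 0, "dz": 0.02, "wx": 0, "wy": 0, "wz": 0, "hand": 34},
    {"dx": 0, "dy": 0, "dz": 0.02, "wx": 0, "wy": 0, "wz": 0, "hand": 65},
    {"dx": 0, "dy": 0, "dz": 0.02, "wx": 0, "wy": 0, "wz": 0, "hand": 65},
    {"dx": 0, "dy": 0, "dz": 0.02, "wx": 0, "wy": 0, "wz": 0, "hand": 65},
    {"dx": 0, "dy": 0, "dz": -0.6, "wx": 0, "wy": 0, "wz": 0, "hand": 65},
    {"dx": 0, "dy": 0, "dz": -1.4, "wx": 0, "wy": 0, "wz": 0, "hand": 65},
    {"dx": 0, "dy": 0, "dz": -2.4, "wx": 0, "wy": 0, "wz": 0, "hand": 60},
    {"dx": 0, "dy": 0, "dz": -2.8, "wx": 0, "wy": 0, "wz": 0, "hand": 50},
    {"dx": 0, "dy": 0, "dz": -2.8, "wx": 0, "wy": 0, "wz": 0, "hand": 50},
    {"dx": 0, "dy": 0, "dz": -2.8, "wx": 0, "wy": 0, "wz": 0, "hand": 50}
  ]
}}

```text
clock: 39.4
eef_pos: [0.5111, 0.0284, 0.2624]
tool_rot: [0.586, 0.81, -0.0, 0.002]
ft_force: [0.6, 0.2, -0.2]
grip_width: 0.0499
grasp_force: 0.0
```

```bash
python3 -c "
from h import *
avg(1)
disc('disc_alu','w14.png',.022,z=.121)
plan([.590,-.087,.26],.02)
i=cv2.imread('pics/w14.png'); cv2.imwrite('pics/w14c.png',cv2.resize(i[110:310,130:380],None,fx=3,fy=3,interpolation=cv2.INTER_CUBIC))
"
```

```text
[ 5.1049e+02  2.8390e+01  2.6132e+02  9.0000e-02 -2.2100e+00  1.8900e+00
  2.0000e-02  4.0000e-02 -1.7300e+00 -4.0000e-02  3.0000e-02 -2.0000e-02]
sd [0. 0. 0. 0. 0. 0. 0. 0. 0. 0. 0. 0.]
disc_alu 0.62 [254. 182.  52.  52.] centre [0.5109 0.0284] R 0.0218 rgb [203. 198. 190.]
d [-2.693  0.795  0.012] w [-0.    0.04 21.43]
```

View pics/w14c.png

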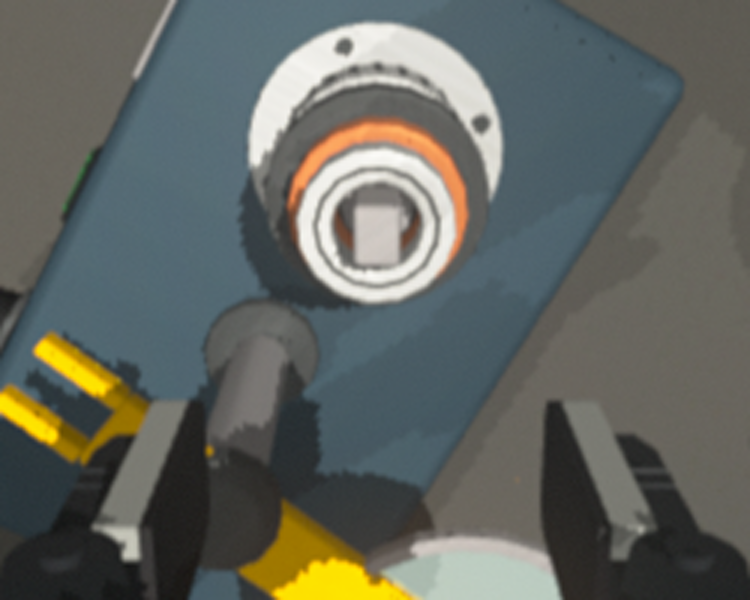

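The stack shows aluminium on copper on steel, concentric about the axle at about crop (378,230). Next is the guard.

Emit:
{"fn": "drive_tool", "kwargs": {
  "rows": [
    {"dx": -0.5, "dy": 0.15, "dz": 0, "wx": 0, "wy": 0, "wz": 1.7, "hand": 45},
    {"dx": -1, "dy": 0.3, "dz": 0, "wx": 0, "wy": 0, "wz": 3.4, "hand": 45},
    {"dx": -1.5, "dy": 0.45, "dz": 0, "wx": 0, "wy": 0, "wz": 5.1, "hand": 45},
    {"dx": -2, "dy": 0.6, "dz": 0, "wx": 0, "wy": 0, "wz": 6.8, "hand": 45},
    {"dx": -2.5, "dy": 0.75, "dz": 0, "wx": 0, "wy": 0, "wz": 8.5, "hand": 45},
    {"dx": -2.69, "dy": 0.8, "dz": 0, "wx": 0, "wy": 0, "wz": 10.2, "hand": 45},
    {"dx": -2.69, "dy": 0.8, "dz": 0, "wx": 0, "wy": 0, "wz": 11.9, "hand": 45},
    {"dx": -2.69, "dy": 0.8, "dz": 0, "wx": 0, "wy": 0, "wz": 13.6, "hand": 45},
    {"dx": -2.69, "dy": 0.8, "dz": 0, "wx": 0, "wy": 0, "wz": 15.3, "hand": 45},
    {"dx": -2.69, "dy": 0.8, "dz": 0, "wx": 0, "wy": 0, "wz": 17, "hand": 45},
    {"dx": -2.69, "dy": 0.8, "dz": 0, "wx": 0, "wy": 0, "wz": 18.7, "hand": 45},
    {"dx": -2.69, "dy": 0.8, "dz": 0, "wx": 0, "wy": 0, "wz": 20.4, "hand": 45},
    {"dx": -2.69, "dy": 0.8, "dz": 0, "wx": 0, "wy": 0, "wz": 21.4, "hand": 45},
    {"dx": -2.69, "dy": 0.8, "dz": 0, "wx": 0, "wy": 0, "wz": 21.4, "hand": 45},
    {"dx": -2.69, "dy": 0.8, "dz": 0, "wx": 0, "wy": 0, "wz": 21.4, "hand": 45}
  ]
}}

```text
clock: 41.05
eef_pos: [0.5907, -0.0866, 0.2613]
tool_rot: [1.0, 0.012, -0.0, 0.001]
ft_force: [-0.1, 0.1, 0.1]
grip_width: 0.0448
grasp_force: 0.0
```

```bash
python3 -c "
from h import *
avg(2)
im=save('wrist','w15.png')
for t in('guard_knob','guard'):
    print(t,[(np.round(d['extent'],1).tolist(),round(d['score'],2)) for d in bot.look_for('wrist',t)][:3])
print(w2p('wrist',[.590,-.087,.18]),w2p('wrist',[.590,-.087,.146]))
g=cv2.cvtColor(im,cv2.COLOR_RGB2GRAY)[130:290:8,200:310:5]; print(g)
plan([.590,-.087,.164],.02)
"
```

```text
[ 5.9086e+02 -8.6630e+01  2.6172e+02 -9.0000e-02 -1.8000e+00  2.0000e-02
 -5.8000e-01  1.5000e-01  7.3000e-01 -7.0000e-02 -0.0000e+00  0.0000e+00]
sd [0.05 0.02 0.13 0.24 0.05 0.   0.64 0.18 0.14 0.03 0.04 0.02]
guard_knob [([248.0, 256.8, 120.7, 203.7], 0.56)]
guard [([248.1, 255.8, 131.5, 209.1], 0.58)]
(np.float64(253.8837646797106), np.float64(210.03317048078188)) (np.float64(253.85696719128887), np.float64(194.88293888821184))
[[126 126 126 127 126 127 126 127 126 128 127 126 127 127 127 127 127 126
  128 126 125 126]
 [127 125 126 127 128 128 127 129 129 127 128 127 130 127 127 127 128 127
  126 127 126 125]
 [113 115 115 116 128 129 129 130 131 128 129 129 129 128 128 128 127 129
  128 127 127 126]
 [116 116 115 116 116 117 118 117 115 116 116 125 128 129 128 130 128 129
  130 124 101  80]
 [ 69  72  95 117 150 228 224 233 233 231 230 227 231 230 234 226 120  73
   79  77  76  77]
 [108  98 223 221 216 218 217 216 219 227 232 233 233 233 232 229 224 232
  162  70  69  67]
 [145 237 232 236 236 236 236 234 232 228 226 220 215 213 214 214 215 215
  221 235  74  68]
 [235 235 236
[... 543 characters left out ...]
]
 [222 230 227 231 232 228 224 224 241 239 223 223 226 228 214 214 213 214
  216 217 216 132]
 [183 228 233 237 233 224 223 224 224 224 223 219 229 216 214 213 213 212
  221 221 128 109]
 [ 66 229 185 236 220 224 226 238 227 224 219 219 219 214 214 213 213 223
  217 149 105  87]
 [ 64 112 186 236 223 224 224 223 223 223 219 218 218 217 213 223 218 233
  138  65  63  54]
 [ 63 102 149 223 223 223 223 222 223 197 201 208 220 235 235 202  73  81
   69  65  62  51]
 [ 61  93 221 223 222 223 222 222 207 125  97  86  85  83  79 101 117  80
   74  61  60  44]
 [ 60 162 222 223 223 222 222 222 122 119  87  84  83  81 111 116 115  77
   75  60  58  44]]
d [-0.025  0.002  1.968] w [ 0.02 -0.01  0.03]
```

Emit:
{"fn": "drive_tool", "kwargs": {
  "rows": [
    {"dx": -0.02, "dy": 0.06, "dz": 0.8, "wx": 0, "wy": 0, "wz": 0, "hand": 45},
    {"dx": -0.02, "dy": 0.06, "dz": 1.5, "wx": 0, "wy": 0, "wz": 0, "hand": 45},
    {"dx": -0.02, "dy": 0.06, "dz": 1.95, "wx": 0, "wy": 0, "wz": 0, "hand": 45},
    {"dx": -0.02, "dy": 0.06, "dz": 1.95, "wx": 0, "wy": 0, "wz": 0, "hand": 24},
    {"dx": -0.02, "dy": 0.06, "dz": 1.95, "wx": 0, "wy": 0, "wz": 0, "hand": 24},
    {"dx": -0.02, "dy": 0.06, "dz": 1.95, "wx": 0, "wy": 0, "wz": 0, "hand": 24},
    {"dx": -0.02, "dy": 0.06, "dz": 1.95, "wx": 0, "wy": 0, "wz": 0, "hand": 24}
  ]
}}

```text
clock: 42.0
eef_pos: [0.5916, -0.0901, 0.1672]
tool_rot: [1.0, 0.011, 0.003, 0.001]
ft_force: [0.2, 1.0, -0.7]
grip_width: 0.0237
grasp_force: 0.0
```

```bash
python3 -c "
from h import *
m=avg(2); a=m[5]; C=np.array([.496,-.054]); p=m[:2]/1000
X=np.array([np.cos(a),np.sin(a)]);Y=np.array([np.sin(a),-np.cos(a)])
for t in list(range(94,-1,-8))+[-2]:
    h=1.41-np.radians(t); q=C+.1*np.array([np.cos(h),np.sin(h)]); d=(q-p)/.05
    print(t,round(d@X,2),round(d@Y,2),round(-np.degrees(max(a,h)-a)/5 if h>a else 0,1))
"
```

```text
[ 5.9132e+02 -9.0000e+01  1.6672e+02  4.4200e+00 -2.4400e+00  2.0000e-02
 -1.4000e-01 -3.2000e-01  8.9000e-01  2.0000e-02 -1.0000e-02 -1.0000e-02]
sd [0.1  0.02 0.15 0.26 0.04 0.   0.16 0.23 0.28 0.02 0.02 0.01]
94 0.05 -0.26 0
86 0.1 -0.54 0
78 0.11 -0.82 -0.3
70 0.08 -1.09 -1.9
62 0.02 -1.36 -3.5
54 -0.08 -1.62 -5.1
46 -0.22 -1.87 -6.7
38 -0.39 -2.09 -8.3
30 -0.59 -2.28 -9.9
22 -0.82 -2.45 -11.5
14 -1.06 -2.58 -13.1
6 -1.32 -2.68 -14.7
-2 -1.59 -2.74 -16.3
```

Emit:
{"fn": "drive_tool", "kwargs": {
  "rows": [
    {"dx": 0.05, "dy": -0.26, "dz": 0.04, "wx": 0, "wy": 0, "wz": 0, "hand": 24},
    {"dx": 0.1, "dy": -0.54, "dz": 0.04, "wx": 0, "wy": 0, "wz": 0, "hand": 24},
    {"dx": 0.11, "dy": -0.82, "dz": 0.04, "wx": 0, "wy": 0, "wz": -0.3, "hand": 24},
    {"dx": 0.08, "dy": -1.09, "dz": 0.04, "wx": 0, "wy": 0, "wz": -1.9, "hand": 24},
    {"dx": 0.02, "dy": -1.36, "dz": 0.04, "wx": 0, "wy": 0, "wz": -3.5, "hand": 24},
    {"dx": -0.08, "dy": -1.62, "dz": 0.04, "wx": 0, "wy": 0, "wz": -5.1, "hand": 24},
    {"dx": -0.22, "dy": -1.87, "dz": 0.04, "wx": 0, "wy": 0, "wz": -6.7, "hand": 24},
    {"dx": -0.39, "dy": -2.09, "dz": 0.04, "wx": 0, "wy": 0, "wz": -8.3, "hand": 24},
    {"dx": -0.59, "dy": -2.28, "dz": 0.04, "wx": 0, "wy": 0, "wz": -9.9, "hand": 24},
    {"dx": -0.82, "dy": -2.45, "dz": 0.04, "wx": 0, "wy": 0, "wz": -11.5, "hand": 24},
    {"dx": -1.06, "dy": -2.58, "dz": 0.04, "wx": 0, "wy": 0, "wz": -13.1, "hand": 24},
    {"dx": -1.32, "dy": -2.68, "dz": 0.04, "wx": 0, "wy": 0, "wz": -14.7, "hand": 24},
    {"dx": -1.32, "dy": -2.68, "dz": 0.04, "wx": 0, "wy": 0, "wz": -14.7, "hand": 24}
  ]
}}

```text
clock: 43.4
eef_pos: [0.5194, 0.0446, 0.1626]
tool_rot: [0.794, 0.609, -0.001, 0.0]
ft_force: [0.6, 0.2, 0.3]
grip_width: 0.0241
grasp_force: 0.0
```

```bash
python3 -c "
from h import *
avg(2)
plan([.5127,.0446,.164],1.41)
"
```

```text
[ 5.2073e+02  4.3930e+01  1.6270e+02  5.9000e-01 -1.4000e+00  1.3000e+00
  5.9000e-01 -5.4000e-01 -6.0000e-02 -2.0000e-02 -2.0000e-02  2.0000e-02]
sd [0.36 0.22 0.03 0.39 0.08 0.   0.29 0.48 0.47 0.   0.07 0.  ]
d [-0.027 -0.167 -0.026] w [ 0.01  0.01 -1.21]
```

Emit:
{"fn": "drive_tool", "kwargs": {
  "rows": [
    {"dx": -0.02, "dy": -0.08, "dz": 0, "wx": 0, "wy": 0, "wz": -0.6, "hand": 24},
    {"dx": -0.03, "dy": -0.16, "dz": 0, "wx": 0, "wy": 0, "wz": -1.2, "hand": 24},
    {"dx": -0.03, "dy": -0.22, "dz": 0, "wx": 0, "wy": 0, "wz": -1.2, "hand": 24},
    {"dx": -0.03, "dy": -0.24, "dz": 0, "wx": 0, "wy": 0, "wz": -1.2, "hand": 24},
    {"dx": -0.03, "dy": -0.24, "dz": 0, "wx": 0, "wy": 0, "wz": -1.2, "hand": 24}
  ]
}}

```text
clock: 44.0
eef_pos: [0.5097, 0.0444, 0.1627]
tool_rot: [0.762, 0.647, 0.0, 0.001]
ft_force: [0.7, -0.1, -0.3]
grip_width: 0.0244
grasp_force: 0.5
```

Emit:
{"fn": "drive_tool", "kwargs": {
  "rows": [
    {"dx": 0, "dy": -0.04, "dz": 0, "wx": 0, "wy": 0, "wz": 0, "hand": 24},
    {"dx": 0, "dy": -0.08, "dz": 0, "wx": 0, "wy": 0, "wz": 0, "hand": 24},
    {"dx": 0, "dy": -0.08, "dz": 0, "wx": 0, "wy": 0, "wz": 0, "hand": 24}
  ]
}}

```text
clock: 44.3
eef_pos: [0.5088, 0.0446, 0.163]
tool_rot: [0.762, 0.648, 0.002, 0.004]
ft_force: [9.9, -0.8, -5.4]
grip_width: 0.0244
grasp_force: 5.0
```

Emit:
{"fn": "drive_tool", "kwargs": {
  "rows": [
    {"dx": 0, "dy": 0.14, "dz": 0, "wx": 0, "wy": 0, "wz": 0, "hand": 24},
    {"dx": 0, "dy": 0.14, "dz": 0, "wx": 0, "wy": 0, "wz": 0, "hand": 24},
    {"dx": 0, "dy": 0.14, "dz": -0.5, "wx": 0, "wy": 0, "wz": 0, "hand": 24},
    {"dx": 0, "dy": 0.14, "dz": -1.3, "wx": 0, "wy": 0, "wz": 0, "hand": 24},
    {"dx": 0, "dy": 0.14, "dz": -2, "wx": 0, "wy": 0, "wz": 0, "hand": 40},
    {"dx": -1, "dy": 0.1, "dz": -2, "wx": 0, "wy": 0, "wz": 0, "hand": 40},
    {"dx": -2, "dy": 0.05, "dz": -2, "wx": 0, "wy": 0, "wz": 0, "hand": 40},
    {"dx": -3, "dy": 0, "dz": -2, "wx": 0, "wy": 0, "wz": 0, "hand": 40},
    {"dx": -4, "dy": 0, "dz": -2, "wx": 0, "wy": 0, "wz": 0, "hand": 40},
    {"dx": -4.3, "dy": 0, "dz": -2, "wx": 0, "wy": 0, "wz": 0, "hand": 40},
    {"dx": -4.3, "dy": 0, "dz": -1.3, "wx": 0, "wy": 0, "wz": 0, "hand": 40},
    {"dx": -4.3, "dy": 0, "dz": -1.3, "wx": 0, "wy": 0, "wz": 0, "hand": 40},
    {"dx": -4.3, "dy": 0, "dz": -1.3, "wx": 0, "wy": 0, "wz": 0, "hand": 40}
  ]
}}

```text
clock: 45.6
eef_pos: [0.4698, -0.1667, 0.2277]
tool_rot: [0.762, 0.648, -0.001, -0.0]
ft_force: [0.1, 0.1, 0.5]
grip_width: 0.0401
grasp_force: 0.0
```

```bash
python3 -c "
from h import *
avg(2)
im=save('wrist','w16.png')
h=cv2.cvtColor(im,cv2.COLOR_RGB2HSV); m=((h[...,0]<6)|(h[...,0]>174))&(h[...,1]>170)&(h[...,2]>60)
n,l,s,c=cv2.connectedComponentsWithStats(m.astype(np.uint8))
print([(s[i].tolist(),c[i].round(1).tolist()) for i in range(1,n) if s[i,4]>60])
print(w2p('wrist',[.473,-.168,.178]),w2p('wrist',[.473,-.168,.146]))
plan([.4725,-.1675,.160],1.41)
"
```

```text
[ 4.7115e+02 -1.6675e+02  2.2901e+02  1.7900e+00 -2.0400e+00  1.4100e+00
  5.7000e-01 -4.0000e-02  4.2000e-01  2.0000e-02  1.0000e-02  2.0000e-02]
sd [0.32 0.04 0.29 0.85 0.31 0.   0.12 0.05 0.1  0.   0.   0.01]
[([243, 198, 24, 37, 712], [254.4, 215.9])]
(np.float64(255.25585856068236), np.float64(225.98783367692948)) (np.float64(254.96053303220972), np.float64(207.40823403235473))
d [-0.009  0.012  1.39 ] w [0.04 0.02 0.01]
```

Emit:
{"fn": "drive_tool", "kwargs": {
  "rows": [
    {"dx": 0, "dy": 0.01, "dz": 0.6, "wx": 0, "wy": 0, "wz": 0, "hand": 40},
    {"dx": 0, "dy": 0.01, "dz": 1.1, "wx": 0, "wy": 0, "wz": 0, "hand": 40},
    {"dx": 0, "dy": 0.01, "dz": 1.38, "wx": 0, "wy": 0, "wz": 0, "hand": 40},
    {"dx": 0, "dy": 0.01, "dz": 1.38, "wx": 0, "wy": 0, "wz": 0, "hand": 8},
    {"dx": 0, "dy": 0.01, "dz": 1.38, "wx": 0, "wy": 0, "wz": 0, "hand": 8},
    {"dx": 0, "dy": 0.01, "dz": 1.38, "wx": 0, "wy": 0, "wz": 0, "hand": 8},
    {"dx": 0, "dy": 0.01, "dz": 1.38, "wx": 0, "wy": 0, "wz": 0, "hand": 8},
    {"dx": 0, "dy": 0.01, "dz": 1.38, "wx": 0, "wy": 0, "wz": 0, "hand": 8}
  ]
}}

```text
clock: 46.55
eef_pos: [0.4717, -0.1671, 0.16]
tool_rot: [0.762, 0.648, 0.0, 0.001]
ft_force: [-2.3, 2.4, 2.0]
grip_width: 0.013
grasp_force: 58.7
```

Emit:
{"fn": "drive_tool", "kwargs": {
  "rows": [
    {"dx": 0.1, "dy": 0, "dz": 0, "wx": 0, "wy": 0, "wz": 0, "hand": 8},
    {"dx": 0.2, "dy": 0, "dz": 0, "wx": 0, "wy": 0, "wz": 0, "hand": 8},
    {"dx": 0.3, "dy": 0, "dz": 0, "wx": 0, "wy": 0, "wz": 0, "hand": 8},
    {"dx": 0.4, "dy": 0, "dz": 0, "wx": 0, "wy": 0, "wz": 0, "hand": 8},
    {"dx": 0.4, "dy": 0, "dz": 0, "wx": 0, "wy": 0, "wz": 0, "hand": 8}
  ]
}}

```text
clock: 47.05
eef_pos: [0.4756, -0.1472, 0.16]
tool_rot: [0.761, 0.648, 0.001, 0.002]
ft_force: [-1.4, -0.3, 5.8]
grip_width: 0.0133
grasp_force: 59.2
```

Emit:
{"fn": "drive_tool", "kwargs": {
  "rows": [
    {"dx": 0.04, "dy": 0, "dz": 0, "wx": 0, "wy": 0, "wz": 0, "hand": 8},
    {"dx": 0.08, "dy": 0, "dz": 0, "wx": 0, "wy": 0, "wz": 0, "hand": 8},
    {"dx": 0.08, "dy": 0, "dz": 0, "wx": 0, "wy": 0, "wz": 0, "hand": 8}
  ]
}}

```text
clock: 47.35
eef_pos: [0.476, -0.1453, 0.1601]
tool_rot: [0.762, 0.648, -0.001, 0.004]
ft_force: [-3.6, -5.0, 5.2]
grip_width: 0.013
grasp_force: 59.3
```

Emit:
{"fn": "drive_tool", "kwargs": {
  "rows": [
    {"dx": 0.04, "dy": 0, "dz": 0, "wx": 0, "wy": 0, "wz": 0, "hand": 8},
    {"dx": 0.04, "dy": 0, "dz": 0, "wx": 0, "wy": 0, "wz": 0, "hand": 8}
  ]
}}

```text
clock: 47.55
eef_pos: [0.476, -0.1452, 0.1601]
tool_rot: [0.762, 0.647, -0.003, 0.005]
ft_force: [-3.7, -10.4, 5.0]
grip_width: 0.0128
grasp_force: 59.1
```

Firmly against the stop. Relax, release, retreat upward.

Emit:
{"fn": "drive_tool", "kwargs": {
  "rows": [
    {"dx": -0.08, "dy": 0, "dz": 0, "wx": 0, "wy": 0, "wz": 0, "hand": 40},
    {"dx": -0.08, "dy": 0, "dz": 0, "wx": 0, "wy": 0, "wz": 0, "hand": 40},
    {"dx": -0.08, "dy": 0, "dz": 0, "wx": 0, "wy": 0, "wz": 0, "hand": 40},
    {"dx": -0.08, "dy": 0, "dz": -0.6, "wx": 0, "wy": 0, "wz": 0, "hand": 40},
    {"dx": -0.08, "dy": 0, "dz": -1.5, "wx": 0, "wy": 0, "wz": 0, "hand": 40},
    {"dx": -0.5, "dy": 0, "dz": -2.4, "wx": 0, "wy": 0, "wz": 0, "hand": 40},
    {"dx": -0.5, "dy": 0, "dz": -2.4, "wx": 0, "wy": 0, "wz": 0, "hand": 40},
    {"dx": -0.5, "dy": 0, "dz": -2.4, "wx": 0, "wy": 0, "wz": 0, "hand": 40},
    {"dx": -0.5, "dy": 0, "dz": -2.4, "wx": 0, "wy": 0, "wz": 0, "hand": 40}
  ]
}}

```text
clock: 48.45
eef_pos: [0.4711, -0.1655, 0.2778]
tool_rot: [0.762, 0.648, -0.0, 0.0]
ft_force: [1.0, -1.4, -0.5]
grip_width: 0.0398
grasp_force: 0.0
```

```bash
python3 -c "
from h import *
m=avg(2)
im=save('wrist','w17.png')
h=cv2.cvtColor(im,cv2.COLOR_RGB2HSV); m=((h[...,0]<6)|(h[...,0]>174))&(h[...,1]>170)&(h[...,2]>60)
n,l,s,c=cv2.connectedComponentsWithStats(m.astype(np.uint8))
print([(s[i].tolist(),c[i].round(1).tolist()) for i in range(1,n) if s[i,4]>60])
print(w2p('wrist',[.4765,-.146,.178]),w2p('wrist',[.4765,-.146,.146]))
y=((h[...,0]>22)&(h[...,0]<34)&(h[...,1]>150)&(h[...,2]>80)); y[:, :200]=0;y[:,320:]=0
for r in range(0,200,25):
    q=np.where(y[r])[0]; print(r,(q.min(),q.max(),q.mean().round(1)) if len(q) else None)
for yy in(.0,-.05,-.1,-.14): p=np.array([.5108,.0302,.15])+np.array([.164,.986,0])*yy; print(w2p('wrist',p))
"
```

```text
[ 4.7080e+02 -1.6540e+02  2.7739e+02 -1.5400e+00 -6.7000e-01  1.4100e+00
 -4.5000e-01  4.7000e-01  4.8000e-01  1.0000e-02  0.0000e+00 -6.0000e-02]
sd [0.02 0.   0.05 0.18 0.01 0.   0.09 0.01 0.14 0.01 0.02 0.05]
[([248, 152, 20, 26, 406], [257.4, 164.7]), ([239, 354, 40, 11, 187], [257.7, 358.9])]
(np.float64(257.1886070710413), np.float64(170.65597602617405)) (np.float64(256.92956472744083), np.float64(161.22206568047176))
0 (np.int64(245), np.int64(280), np.float64(262.9))
25 None
50 (np.int64(244), np.int64(277), np.float64(259.1))
75 (np.int64(244), np.int64(276), np.float64(260.0))
100 (np.int64(243), np.int64(275), np.float64(259.0))
125 None
150 None
175 None
(np.float64(267.2519846825335), np.float64(-126.9936097009988))
(np.float64(266.0085272489371), np.float64(-32.90477675353378))
(np.float64(264.9162513280153), np.float64(49.74458773569745))
(np.float64(264.1336126203608), np.float64(108.96459851624425))
```

Catch is home and the arm lies along the closed line; handing in.

```bash
python3 -c "
from h import *
print(bot.job_done())"
```

```text
the job is handed in; nothing more can be done
None
```

The job is handed in: the axle is seated in the hub, the steel, copper and aluminium discs are stacked on it largest to smallest (no brass disc was on the table), the guard is closed to its stop and the catch bolt is pushed home; the glasses, tape and lens were not approached, but I took no final picture of them.

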